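Make up a finger-prick testing kit

ROBOT

A 7-joint arm with a two-finger parallel gripper is mounted at the origin on a cart in front of the work surface, level with it; the furniture and walls round the work are solid. World frame = base frame: x ahead of the robot, y to its left, z up, the work surface at z = 0. Lengths are in m, angles in degrees, forces in N, time in s.
With the tool pointing down it reaches from about 0.425 to 0.875 m from the base axis. Payload 4.7 kg.
Tool frame: the origin (TCP) lies between the finger pads; the fingertips stand env.tip_reach ahead of it and the grasp point (between the pads) lies 2 mm behind it (env.tip_reach is the distance from the TCP to the fingertips, in m); z points along the fingers, y is the line along which they close (so a half turn about z gives the same grasp; the last joint's range is limited). The gripper opens to 87 mm and grips with 3 to 60 N. Pads are 19 mm wide; open, the fingers measure 117 mm over their backs; the gripper's body (75 mm by 190 mm) begins 51 mm behind the grasp point.
Start: joints at [76.438, 18.392, -4.016, 83.108, 1.295, 78.541, -3.26], TCP at [0.161, -0.63, 0.24] pointing down, gripper open.
Joint ranges: [-163.93, 163.93], [-17.29, 119.83], [-79.2, 71.16], [3.27, 140.29], [-89.18, 269.18], [5.43, 117.66], [-154.24, 154.24]. Speed limits (degrees/s): [147.25, 147.25, 180, 180, 180, 180, 180].

INTERFACE

Orientations are given as [roll, pitch, yaw] about the fixed x, y, z axes, in that order (R = Rz(yaw) Ry(pitch) Rx(roll)).
In Python, from cell import env gives the robot as it stands.
- The arm moves only by the shell command python3 steer.py 'ROWS' [FORCE]. ROWS is a JSON list that holds a single list of rows (three levels of brackets), with 1 to 8 rows, each of 5 numbers: dx, dy, dz in m, then a turn about the tool's z in degrees, then the finger opening in m; each row is the pose to reach, as a shift and turn from the pose commanded when the command began, along the tool's axes at that moment; what a row does not reach only later rows make up. A row lasts 1/12 s, in which the tool goes at most 0.0417 m and 7.16 degrees, less where a joint would pass 70% of its speed; a pose out of reach is approached as far as the arm can. The fingers move at their own pace and stop on an object; FORCE is the grip in N (left out, the last holds). Time passes only in rows, so rows that do not move let the fingers close. It prints the time, the measured TCP pose, the force, the opening and the grip force at its end. Input that does not fit is refused with a message, and nothing moves.
- env.get_obs(): the state, without advancing time (a new reading comes with each control period).
- env.read_camera(name): name is "side" or "top"; returns a dict with "color" (420x560x3 uint8, blue, green, red), "fx", "fy", "cx", "cy" (pixels), "dist" ([k1, k2, p1, p2, k3] as OpenCV has them; the pictures are not rectified), "world_from_camera" (4x4, takes a point from camera to world coordinates). Camera axes: x right, y down, z forward; pixel columns grow to the right and rows downward; lengths in m; the calibration is good to about 2 mm. A picture is of the moment at which its call begins. There is no depth.
- env.sign_off(): hands the job in; it is judged then, once.
The state is a dict: "time_s": time; "qpos": joint angles; "joint_velocities": joint speeds; "effort": joint torques, N m; "tool_pos": TCP position; "tool_rot": TCP orientation; "force": force on the tool from outside, world axes, zero at the start; "wrist_torque": the same for the moment, N m; "grip_width": finger opening in m; "grasp_force": force on a finger pad.
Only numpy, scipy, OpenCV 4.12 (cv2) and the standard library are available. Lean on these libraries where they do the work, as an engineer would, in place of code of your own. Each camera call takes 0.05 s, during which the arm holds its last target. There are 200 camera calls.

TASK

Make up the finger-prick kit: tip all the lancets out of the steel cup into the open instrument box, stand the empty cup upright back in the steel tray, and shut the box's lid. Then stack every carton flat on the shut lid in one column, the thickest cartons at the bottom and the thinnest on top, each centred on the lid and square with the box (long side along the box's long side). Leave the tape roll and the vial where they are.

Things in the scene. Friction and masses are not known exactly. Their poses are not given: they have to be found in the camera images.
- kit_box: stainless instrument box, 114 (x) x 206 (y) x 52 mm high with its lid shut, fixed in place. Origin: centre of its underside; x points to the hinge side (away from the robot), y along its length, z up. While the lid is up it is open at the top: walls reach 42 mm, the inner floor is 2 to 6 mm up, the inner space runs over x -41..+45 mm and y -94..+94 mm.
- kit_box_lid (a joint): lid angle, rad: 0 shut, 1.92 fully open. Hinge along the box's y, at x = +54, z = 44 mm in its frame. The lid is a plate 6 mm thick, 95 mm from hinge edge to free edge, 200 mm long. It starts open and leaning slightly back (1.65 to 1.9) and rests there; pushed forward from behind to below about 1.0 rad it sinks shut by its own weight.
- lid_centre (a point): centre of the lid's outer face; with the lid shut it looks up, 52.4 mm above the worktop, and the cartons are stacked on it.
- lid_edge (a point): middle of the lid's free edge (the edge away from the hinge), half-way through its thickness.
- tray: shallow stainless tray, 192 (x) x 292 (y) x 26 mm high, fixed, to the left of the box. Origin at the centre of its underside, z up; its floor is 1.5 mm above the origin, flat over x +-75 mm and y +-125 mm. Its rim, 12 mm broad, is 26 mm high. A pair of forceps lies in it, fixed, near x = +65 mm, along y.
- cup: small open stainless cup (gallipot) that flares upward: 41 mm across at the foot, 61 mm across at the rim, 48 mm high, wall 2.2 mm, floor 3 mm thick, 90 g. Origin at the centre of its underside, z up through its mouth. It stands upright in the tray, with the lancets in it.
- tape_roll: bystander: roll of skin tape lying flat, 50 mm across, 13 mm high, loose; origin at the centre of its underside. Leave it where it is.
- vial_a: bystander: standing glass vial, 22 mm across, 52 mm high, loose; origin at the centre of its underside. Leave it where it is.
- lancet_1: a single-use lancet: smooth grey plastic cylinder 11 mm in diameter, 26 mm long with its white cap, 10 g. Origin at the centre of its grey end, z along its length towards the cap. At the start it stands in the cup, on the cup's floor. It may be absent.
- lancet_2: a single-use lancet: smooth grey plastic cylinder 11 mm in diameter, 26 mm long with its white cap, 10 g. Origin at the centre of its grey end, z along its length towards the cap. At the start it stands in the cup, on the cup's floor. It may be absent.
- lancet_3: a single-use lancet: smooth grey plastic cylinder 11 mm in diameter, 26 mm long with its white cap, 10 g. Origin at the centre of its grey end, z along its length towards the cap. At the start it stands in the cup, on the cup's floor. It may be absent.
- lancet_4: a single-use lancet: smooth grey plastic cylinder 11 mm in diameter, 26 mm long with its white cap, 10 g. Origin at the centre of its grey end, z along its length towards the cap. At the start it stands in the cup, on the cup's floor. It may be absent.
- lancet_5: a single-use lancet: smooth grey plastic cylinder 11 mm in diameter, 26 mm long with its white cap, 10 g. Origin at the centre of its grey end, z along its length towards the cap. At the start it stands in the cup, on the cup's floor. It may be absent.
- lancet_6: a single-use lancet: smooth grey plastic cylinder 11 mm in diameter, 26 mm long with its white cap, 10 g. Origin at the centre of its grey end, z along its length towards the cap. At the start it stands in the cup, on the cup's floor. It may be absent.
- needles_a: closed cardboard needle carton, one of two alike, 60 x 105 x 42 mm: the largest and thickest kind. Origin at the centre of its underside, x across its 60 mm width, y along its 105 mm length, z up. It lies flat on the worktop to the right of the box. It may be absent on a given day.
- needles_b: closed cardboard needle carton, one of two alike, 60 x 105 x 42 mm: the largest and thickest kind. Origin at the centre of its underside, x across its 60 mm width, y along its 105 mm length, z up. It lies flat on the worktop to the right of the box. It may be absent on a given day.
- gauze_a: closed cardboard gauze carton, one of two alike, 50 x 70 x 35 mm: the middle kind. Origin at the centre of its underside, x across its 50 mm width, y along its 70 mm length, z up. It lies flat on the worktop to the right of the box. It may be absent on a given day.
- gauze_b: closed cardboard gauze carton, one of two alike, 50 x 70 x 35 mm: the middle kind. Origin at the centre of its underside, x across its 50 mm width, y along its 70 mm length, z up. It lies flat on the worktop to the right of the box. It may be absent on a given day.
- strips: closed cardboard test-strip carton, 45 x 75 x 22 mm: the thinnest. Origin at the centre of its underside, x across its 45 mm width, y along its 75 mm length, z up. It lies flat on the worktop to the right of the box. It may be absent on a given day.

How it is judged (in metres and radians):
On the way, in this order (a step that is already met when the one before it is completed fails the run):
1. the cup is held over the instrument box and tipped (angle between cup's own z axis and vertical above 0.6 rad and x of cup in the frame of kit_box between -0.12 and 0.12 m and y of cup in the frame of kit_box between -0.2 and 0.2 m and z of cup in the frame of kit_box above 0.05 m).
2. all the lancets lie in the instrument box (x of lancet_1 in the frame of kit_box between -0.047 and 0.053 m and y of lancet_1 in the frame of kit_box between -0.1 and 0.1 m and z of lancet_1 in the frame of kit_box between -0.003 and 0.045 m and x of lancet_2 in the frame of kit_box between -0.047 and 0.053 m and y of lancet_2 in the frame of kit_box between -0.1 and 0.1 m and z of lancet_2 in the frame of kit_box between -0.003 and 0.045 m and x of lancet_3 in the frame of kit_box between -0.047 and 0.053 m and y of lancet_3 in the frame of kit_box between -0.1 and 0.1 m and z of lancet_3 in the frame of kit_box between -0.003 and 0.045 m and x of lancet_4 in the frame of kit_box between -0.047 and 0.053 m and y of lancet_4 in the frame of kit_box between -0.1 and 0.1 m and z of lancet_4 in the frame of kit_box between -0.003 and 0.045 m and x of lancet_5 in the frame of kit_box between -0.047 and 0.053 m and y of lancet_5 in the frame of kit_box between -0.1 and 0.1 m and z of lancet_5 in the frame of kit_box between -0.003 and 0.045 m and x of lancet_6 in the frame of kit_box between -0.047 and 0.053 m and y of lancet_6 in the frame of kit_box between -0.1 and 0.1 m and z of lancet_6 in the frame of kit_box between -0.003 and 0.045 m), for 0.2 s.
3. the lid of the instrument box is shut, the lancets inside (all of step 2 and value of joint kit_box_lid below 0.06 rad), for 0.2 s.
At the end, for the whole second after the job is handed in: All lancets in the box, lid shut (0.06 rad), cup upright on the tray floor; every carton flat and right way up (0.1 rad) in one column on the lid, centre within 15 mm of the lid centre, long side within 0.15 rad of the box's, needle cartons under gauze under strips, all at rest (all of step 3 and angle between each of cup, needles_a, needles_b, gauze_a, gauze_b, strips's own z axis and vertical below 0.1 rad and z of cup in the frame of tray below 0.012 m and linear speed of each of cup, needles_a, needles_b, gauze_a, gauze_b, strips below 0.03 m/s and x of cup in the frame of tray between -0.075 and 0.075 m and y of cup in the frame of tray between -0.125 and 0.125 m and horizontal distance between each of needles_a, needles_b, gauze_a, gauze_b, strips and lid_centre below 0.015 m and angle between the y axis of each of needles_a, needles_b, gauze_a, gauze_b, strips and the y axis of kit_box, either way round below 0.15 rad and z of each of needles_a, needles_b, gauze_a, gauze_b, strips in the frame of kit_box above 0.045 m and z of each of gauze_a, gauze_b, strips in the frame of needles_a above 0.02 m and z of each of gauze_a, gauze_b, strips in the frame of needles_b above 0.02 m and z of strips in the frame of gauze_a above 0.02 m and z of strips in the frame of gauze_b above 0.02 m); the robot touches nothing.
It fails at once if the tape roll is moved more than 5 cm (distance of tape_roll from where it was at the start of the episode above 0.05 m).
It fails at once if the vial is moved more than 5 cm (distance of vial_a from where it was at the start of the episode above 0.05 m).
Of needles_a, needles_b, gauze_a, gauze_b, strips only 3 to 5 are there at a start; the rules pass over those that are not, and their reading is None.
Of lancet_1, lancet_2, lancet_3, lancet_4, lancet_5, lancet_6 only 4 to 6 are there at a start; the rules pass over those that are not, and their reading is None.
At some moment in a run one of cup, strips may be knocked a few centimetres aside while the robot is not near it.
Once in a run the grip may slacken for a moment while it holds something.
It also fails if it takes over 210 s, if anything falls off the work surface, if the arm or the gripper's body presses on something with over 40 N, if the wrist force passes 120 N, or if a joint passes its speed limit or range.

## Working session

There is one attempt and no reset: what is moved stays moved. The work goes in short steps, Python scripts to look and compute and a shell command to move; the robot and the scene stay as the last step left them, time stands still between calls to the robot, and variables do not carry over. Pictures are saved under pics/ and viewed, at most 14 in all, crops included, and the job is handed in when it is done.

```bash
ls; mkdir -p pics; python3 - <<'E'
from cell import env
import cv2
print(env.tip_reach); o=env.get_obs(); print({k:o[k] for k in('time_s','tool_pos','tool_rot','grip_width','force')})
for n in('top','side'):
    c=env.read_camera(n); cv2.imwrite(f'pics/{n}0.png',c['color']); print(n,c['fx'],c['fy'],c['cx'],c['cy'],c['dist']); print(c['world_from_camera'])
E
```

```text
cell.py
pics
steer.py
0.017
{'time_s': 0.0, 'tool_pos': array([ 0.16114693, -0.62916145,  0.23845843]), 'tool_rot': array([-1.79889594e+02,  4.69952423e-03,  1.43741432e+01]), 'grip_width': 0.08701345724040835, 'force': array([0.46448166, 0.42368687, 0.44877458])}
top 442.3733533737765 442.3733533737765 287.6563982423176 208.09902788543758 [-0.03230125  0.          0.          0.          0.        ]
[[-0.14820033 -0.96712805  0.2066398   0.30331995]
 [-0.98895287  0.14555839 -0.02801754 -0.01435155]
 [-0.00298161 -0.20850923 -0.97801585  1.04123706]
 [ 0.          0.          0.          1.        ]]
side 509.66733348087536 509.66733348087536 271.89928473546485 201.33265650791 [-0.1557641  0.         0.         0.         0.       ]
[[-0.87187566 -0.2777193   0.40336687  0.06268273]
 [-0.48921556  0.53155931 -0.69145704  0.77413499]
 [-0.02238245 -0.80019791 -0.59931822  0.75346092]
 [ 0.          0.          0.          1.        ]]
```
View pics/top0.png

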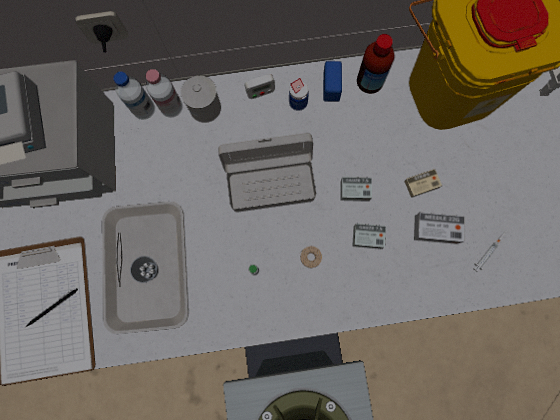

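View pics/side0.png

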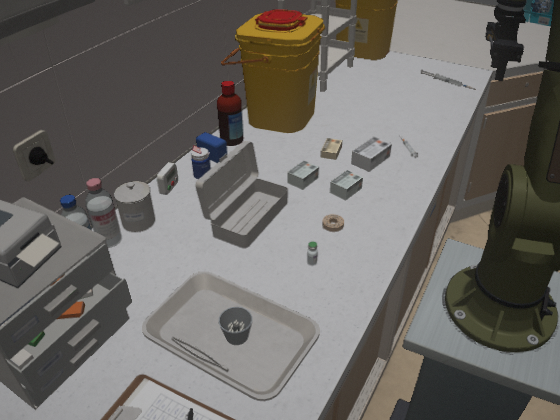

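Top view: the tray is at px (145,268) with the cup at about (145,269), and the open box is at about (271,180). There are four cartons: gauze at (356,188) and (370,236), strips at (422,182), one needles at (440,228). The vial is at (254,270) and the tape roll at (311,257). I'll enlarge crops next.

```bash
cat > h.py <<'E'
import numpy as np, cv2
from cell import env
def unproj(c,px,z):
    K=np.array([[c['fx'],0,c['cx']],[0,c['fy'],c['cy']],[0,0,1]])
    T=np.array(c['world_from_camera']); px=np.array(px,float).reshape(-1,1,2); z=np.broadcast_to(z,(len(px),))
    n=cv2.undistortPoints(px,K,np.array(c['dist'],float))[:,0]
    d=np.c_[n,np.ones(len(n))]@T[:3,:3].T
    return T[:3,3]+d*((z-T[2,3])/d[:,2])[:,None]
def proj(c,P):
    K=np.array([[c['fx'],0,c['cx']],[0,c['fy'],c['cy']],[0,0,1]])
    T=np.linalg.inv(np.array(c['world_from_camera']))
    return cv2.projectPoints(np.array(P,float).reshape(-1,3),cv2.Rodrigues(T[:3,:3])[0],T[:3,3],K,np.array(c['dist'],float))[0][:,0]
def crop(c,x0,y0,x1,y1,s,name):
    im=cv2.resize(c['color'][y0:y1,x0:x1],None,fx=s,fy=s,interpolation=cv2.INTER_CUBIC)
    for x in range((x0+9)//10*10,x1,10):
        cv2.line(im,(int((x-x0)*s),0),(int((x-x0)*s),10 if x%50==0 else 5),(0,0,255),1)
        if x%20==0: cv2.putText(im,str(x),(int((x-x0)*s)-12,20),0,.38,(0,0,255),1)
    for y in range((y0+9)//10*10,y1,10):
        cv2.line(im,(0,int((y-y0)*s)),(10 if y%50==0 else 5,int((y-y0)*s)),(0,0,255),1)
        if y%20==0: cv2.putText(im,str(y),(8,int((y-y0)*s)+4),0,.38,(0,0,255),1)
    cv2.imwrite('pics/'+name+'.png',im)
def tool(target,yaw=None):
    "shift to target in tool axes (tool down), from measured pose"
    o=env.get_obs(); p=np.array(o['tool_pos']); a=np.radians(o['tool_rot'][2])
    d=np.array(target)-p; x=np.array([np.cos(a),np.sin(a)]); y=np.array([np.sin(a),-np.cos(a)])
    r=[d[:2]@x,d[:2]@y,-d[2]]
    # turn about tool z (down): yaw decreases with positive turn
    t=0 if yaw is None else -((yaw-o['tool_rot'][2]+90)%180-90)
    print('pos',p.round(4),'rot',np.round(o['tool_rot'],2),'d',np.round(r,4),'turn',round(t,2),'t',o['time_s'],'w',round(o['grip_width'],4))
E
python3 - <<'E'
from h import *
c=env.read_camera('top')
crop(c,215,125,475,255,3,'c1'); crop(c,95,195,195,335,4,'c2')
E
```

View pics/c1.png

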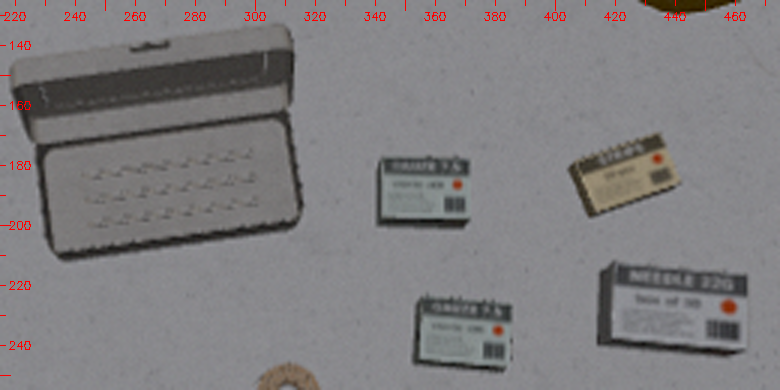

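View pics/c2.png

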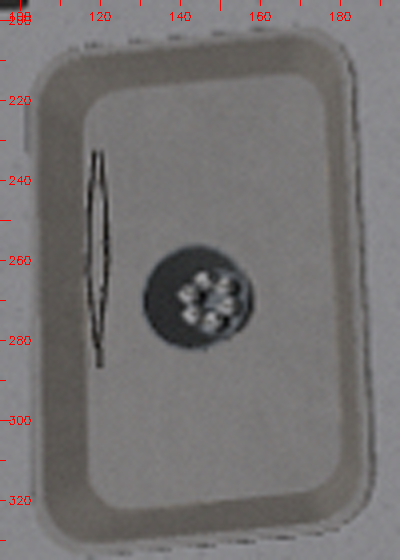

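Crop 1 shows the box's front edge running from about (236,211) to (312,201), plus the carton top corners. Crop 2 shows the cup rim circle at about x 131–158, y 256–282, centre (144.5,269), with 6 lancets in it. Next I'll fit the poses and check them by overlay.

```bash
cat > fit.py <<'E'
from h import *
from scipy.optimize import least_squares
def rect(x,y,yaw,w,l,z):  # w along own x, l along own y ; yaw = angle of own y from world -y... rad
    c,s=np.cos(yaw),np.sin(yaw)
    q=np.array([[-w,-l],[w,-l],[w,l],[-w,l]])/2
    return np.c_[x+c*q[:,0]-s*q[:,1],y+s*q[:,0]+c*q[:,1],np.full(4,z)]
def fit(c,px,w,l,z):
    "px: 4 top corners in image: near-left... order TL,TR,BR,BL"
    P=unproj(c,px,z); m=P.mean(0)
    v=(P[0]+P[3]-P[1]-P[2])[:2]; a=np.arctan2(v[1],v[0])-np.pi/2
    # box y ~ world +y (image left). order TL=(+x,+y) TR=(+x,-y) BR=(-x,-y) BL=(-x,+y)
    f=lambda p:(proj(c,rect(p[0],p[1],p[2],w,l,z)[[2,1,0,3]])-px).ravel()
    r=least_squares(f,[m[0],m[1],a],loss='soft_l1')
    sz=[np.linalg.norm(P[i]-P[j]).round(4) for i,j in((0,1),(1,2),(2,3),(3,0))]
    return r.x,sz,np.abs(r.fun).max().round(2)
E
python3 - <<'E'
from fit import *
c=env.read_camera('top')
S=lambda L:[(215+x/3,125+y/3) for x,y in L]
D={'g1':(S([(382,157),(470,158),(469,220),(380,219)]),.05,.07,.035),
'g2':(S([(422,299),(512,304),(512,365),(419,361)]),.05,.07,.035),
'st':(S([(572,166),(661,136),(682,183),(594,213)]),.045,.075,.022),
'ne':(S([(614,262),(747,274),(746,348),(612,341)]),.06,.105,.042)}
im=cv2.resize(c['color'],None,fx=3,fy=3,interpolation=cv2.INTER_CUBIC)
def ov(P,col=(0,255,0)): cv2.polylines(im,[np.int32(proj(c,P)*3+1)],True,col,1)
for k,(px,w,l,z) in D.items():
    r,sz,e=fit(c,np.array(px),w,l,z); print(k,r[:2].round(4),np.degrees(r[2]).round(1),sz,e); ov(rect(*r,w,l,z)); ov(rect(*r,w,l,0),(0,0,255))
print('cup',unproj(c,[(144.5,269.2)],.0495).round(4),'rim dia',np.ptp(unproj(c,[(131,269.2),(158.2,269.2)],.0495),axis=0))
print('vial,tape',unproj(c,[(254,269)],.052).round(3),unproj(c,[(311,257)],.013).round(3))
a=unproj(c,[(233.5,193),(314,181),(236.7,211.7),(311.7,200.7)],[.042,.042,.0,.0]); print(a.round(4))
yaw=np.arctan2(*(a[2]-a[3])[[1,0]])-np.pi/2; fm=(a[2]+a[3])/2; print('yaw',np.degrees(yaw), fm)
# box fit: front bottom edge at x=-57
u=np.array([np.cos(yaw),np.sin(yaw)]);v=np.array([-u[1],u[0]])
yc=((a[0]+a[1])/2)[:2]@v; xc=fm[:2]@u+.057; b=xc*u+yc*v; print('box',b)
ov(rect(*b,yaw,.114,.206,.042)); ov(rect(*b,yaw,.114,.206,0),(0,0,255))
q=b+.002*u; ov(rect(*q,yaw,.086,.188,.042),(255,255,0))
cv2.imwrite('pics/ov.png',im[375:765,645:1425])
E
```

```text
g1 [ 0.54  -0.211] -10.1 [np.float64(0.0693), np.float64(0.0502), np.float64(0.0694), np.float64(0.0502)] 0.46
g2 [ 0.4235 -0.2216] -11.7 [np.float64(0.0693), np.float64(0.0472), np.float64(0.0709), np.float64(0.0481)] 0.69
st [ 0.5305 -0.3751] 10.5 [np.float64(0.0773), np.float64(0.0414), np.float64(0.076), np.float64(0.0415)] 0.88
ne [ 0.4179 -0.3859] -12.9 [np.float64(0.1029), np.float64(0.0576), np.float64(0.1024), np.float64(0.0615)] 0.78
cup [[0.4223 0.2947 0.0495]] rim dia [0.00892633 0.06067797 0.        ]
vial,tape [[0.387 0.052 0.052]] [[ 0.398 -0.08   0.013]]
[[ 0.5688  0.0764  0.042 ]
 [ 0.5694 -0.1136  0.042 ]
 [ 0.5328  0.0783  0.    ]
 [ 0.5327 -0.1043  0.    ]]
yaw -0.01644631842797899 [ 0.53277071 -0.01301203  0.        ]
box [ 0.58976912 -0.01858163]
```

View pics/ov.png

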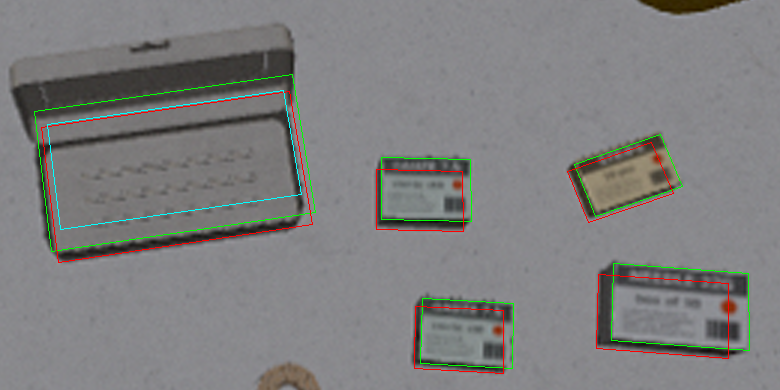

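Carton fits match the overlay to within 2 mm. The box model sits about 17 mm too far from the robot, because the visible inner opening is nearer. I'll refit from the inner opening and check in both cameras.

```bash
cat > boxov.py <<'E'
from fit import *
def boxov(b,yaw,ang,name,s=4):
    out=[]
    for n,(x0,y0,x1,y1) in {'top':(212,125,332,220),'side':(190,135,300,245)}.items():
        c=env.read_camera(n); im=cv2.resize(c['color'],None,fx=s,fy=s,interpolation=cv2.INTER_CUBIC)
        u=np.array([np.cos(yaw),np.sin(yaw)]); v=np.array([-u[1],u[0]])
        W=lambda L:[np.r_[b+x*u+y*v,z] for x,y,z in L]
        def pl(L,col): cv2.polylines(im,[np.int32(proj(c,W(L))*s+s/2)],True,col,1)
        r=lambda x0,x1,h,z:[(x0,-h,z),(x1,-h,z),(x1,h,z),(x0,h,z)]
        pl(r(-.041,.045,.094,.042),(255,255,0)); pl(r(-.041,.045,.094,.004),(255,0,255)); pl(r(-.057,.057,.103,0),(0,0,255))
        ca,sa=np.cos(ang),np.sin(ang); t=(.054-.095*ca,.044+.095*sa)
        pl([(.054,-.1,.044),(t[0],-.1,t[1]),(t[0],.1,t[1]),(.054,.1,.044)],(0,255,0))
        out.append(im[y0*s:y1*s,x0*s:x1*s])
    h=max(o.shape[0] for o in out); out=[cv2.copyMakeBorder(o,0,h-o.shape[0],0,0,0) for o in out]
    o=np.hstack(out); k=min(1,800/o.shape[1],600/o.shape[0]); cv2.imwrite('pics/'+name+'.png',cv2.resize(o,None,fx=k,fy=k)); print(o.shape,k)
E
python3 - <<'E'
from boxov import *
c=env.read_camera('top')
S=lambda L:np.array([(215+x/3,125+y/3) for x,y in L])
r,sz,e=fit(c,S([(46,149),(285,115),(299,213),(58,248)]),.086,.188,.042)
print(r,sz,e); u=np.array([np.cos(r[2]),np.sin(r[2])]); b=r[:2]-.002*u; print('box',b,np.degrees(r[2]))
boxov(b,r[2],1.75,'bo1')
E
```

```text
[ 0.57383583 -0.01578768 -0.00893365] [np.float64(0.1895), np.float64(0.08), np.float64(0.1881), np.float64(0.0801)] 1.54
box [ 0.57183591 -0.01576981] -0.511860171903174
(440, 920, 3) 0.8695652173913043
```

View pics/bo1.png

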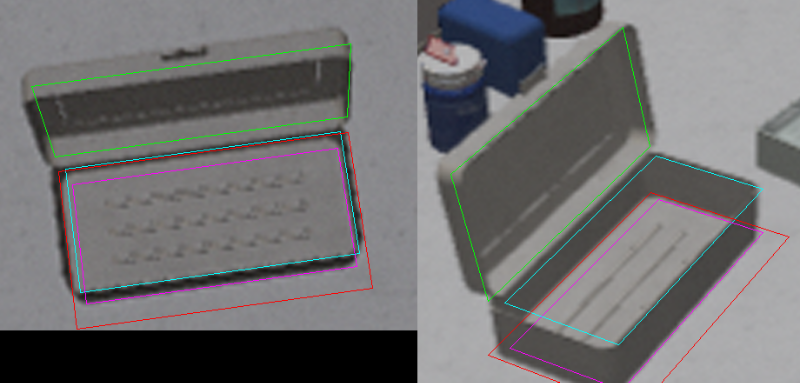

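The interior fits at box ≈ (0.576, -0.015), yaw ≈ -0.5°. The body is about 5 mm narrower at the front than its overall size. That's good enough for pouring. Heading to the cup.

```bash
python3 steer.py '[[[0.06,-0.02,0,7,0.087],[0.12,-0.04,0,14.9,0.087],[0.3,-0.09,0,14.9,0.087],[0.3,-0.09,0,14.9,0.087],[0.3,-0.09,0,14.9,0.087],[0.3,-0.09,0,14.9,0.087],[0.3,-0.09,0,14.9,0.087],[0.3,-0.09,0,14.9,0.087]]]' 10; python3 -c "
from h import *
tool((0.5,-0.1,0.2),-0.5); tool((0.422,0.295,0.15),-0.5)"
```

```text
time_s: 1.02
tool_pos: [0.4349, -0.4635, 0.2398]
tool_rot: [-179.9, -0.2, -0.2]
force: [0.5, 0.3, 0.2]
grip_width: 0.0865
grasp_force: 0.0
pos [ 0.4349 -0.4635  0.2398] rot [-1.799e+02 -1.600e-01 -1.700e-01] d [ 0.064  -0.3637  0.0398] turn 0.33 t 1.0167 w 0.0865
pos [ 0.4349 -0.4635  0.2398] rot [-1.799e+02 -1.600e-01 -1.700e-01] d [-0.0151 -0.7585  0.0898] turn 0.33 t 1.0167 w 0.0865
```

```bash
R='0'; python3 steer.py '[[[0.06,-0.32,0,0.3,0.087],[0.06,-0.32,0,0.3,0.087],[0.06,-0.32,0,0.3,0.087],[0.06,-0.32,0,0.3,0.087],[0.06,-0.32,0,0.3,0.087],[0.06,-0.32,0,0.3,0.087],[0.06,-0.32,0,0.3,0.087],[0.06,-0.32,0,0.3,0.087]]]'; python3 steer.py '[[[-0.03,-0.32,0,0,0.087],[-0.03,-0.32,0,0,0.087],[-0.03,-0.32,0,0,0.087],[-0.03,-0.32,0,0,0.087],[-0.03,-0.32,0,0,0.087],[-0.03,-0.32,0,0,0.087],[-0.03,-0.32,0,0,0.087],[-0.03,-0.32,0,0,0.087]]]'; python3 steer.py '[[[-0.04,-0.12,0.06,0,0.087],[-0.04,-0.12,0.06,0,0.087],[-0.04,-0.12,0.06,0,0.087],[-0.04,-0.12,0.06,0,0.087],[-0.04,-0.12,0.06,0,0.087],[-0.04,-0.12,0.06,0,0.087]]]'; python3 -c "
from h import *
tool((0.4223,0.2947,0.045),-0.5)
c=env.read_camera('top'); crop(c,60,180,260,330,4,'cup1')"
```

```text
time_s: 1.68
tool_pos: [0.4929, -0.145, 0.2399]
tool_rot: [-180.0, -0.0, -0.7]
force: [1.2, -0.1, 0.9]
grip_width: 0.0872
grasp_force: 0.0
time_s: 2.35
tool_pos: [0.466, 0.176, 0.2401]
tool_rot: [-179.9, -0.1, -0.6]
force: [0.8, 0.2, 0.1]
grip_width: 0.0868
grasp_force: 0.0
time_s: 2.85
tool_pos: [0.4284, 0.2928, 0.1792]
tool_rot: [180.0, 0.0, -0.7]
force: [0.9, -0.8, 0.5]
grip_width: 0.0868
grasp_force: 0.0
pos [0.4284 0.2928 0.1792] rot [ 1.7997e+02  4.0000e-02 -7.0000e-01] d [-0.0061 -0.0019  0.1342] turn -0.2 t 2.85 w 0.0868
```

View pics/cup1.png

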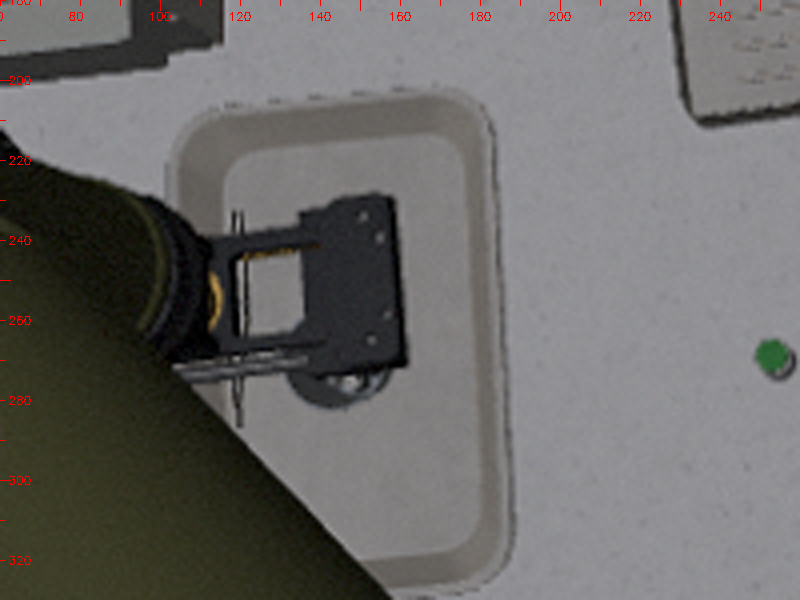

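The cup is still at about (144,269), its lower rim at row 281 as before. Descend and grip.

```bash
python3 steer.py '[[[-0.006,-0.002,0.041,0,0.087],[-0.006,-0.002,0.082,0,0.087],[-0.006,-0.002,0.115,0,0.087],[-0.006,-0.002,0.134,0,0.087],[-0.006,-0.002,0.134,0,0.087]]]'; python3 steer.py '[[[0,0,0,0,0.05],[0,0,0,0,0.05],[0,0,0,0,0.05],[0,0,0,0,0.05],[0,0,0,0,0.05],[0,0,0,0,0.05]]]' 12;  python3 -c "
from h import *
tool((0.4223,0.2947,0.045),-0.5); print(env.get_obs()['force'])"
```

```text
time_s: 3.32
tool_pos: [0.4217, 0.2904, 0.0419]
tool_rot: [179.7, 0.3, -1.0]
force: [-1.0, -1.2, -0.5]
grip_width: 0.0872
grasp_force: 0.0
time_s: 3.82
tool_pos: [0.424, 0.2955, 0.047]
tool_rot: [-179.9, -0.2, -0.8]
force: [0.2, 1.0, 6.3]
grip_width: 0.0597
grasp_force: 12.0
pos [0.424  0.2955 0.047 ] rot [-1.799e+02 -1.600e-01 -8.300e-01] d [-0.0017  0.0008  0.002 ] turn -0.33 t 3.8167 w 0.0597
[0.22996334 0.99863241 6.25180903]
```

```bash
python3 steer.py '[[[0,0,-0.03,0,0.05],[0,0,-0.06,0,0.05],[0,0,-0.1,0,0.05],[0,0,-0.12,0,0.05],[0,0,-0.12,0,0.05]]]'; python3 steer.py '[[[0.025,-0.0,0,0,0.05],[0.05,0.03,0,0,0.05],[0.05,0.06,0,0,0.05],[0.05,0.09,0,0,0.05],[0.05,0.12,0,0,0.05],[0.05,0.15,0,0,0.05],[0.05,0.18,0,0,0.05],[0.05,0.18,0,0,0.05]]]';python3 steer.py '[[[0,0.03,0,0,0.05],[0,0.06,0,0,0.05],[0,0.09,0,0,0.05],[0,0.12,0,0,0.05],[0,0.13,0,0,0.05],[0,0.13,0,0,0.05],[0,0.13,0,0,0.05]]]';  python3 -c "
from h import *
tool((0.475,-0.015,0.08),-0.5); c=env.read_camera('side'); crop(c,160,130,360,280,4,'s2')"
```

```text
time_s: 4.23
tool_pos: [0.4253, 0.2963, 0.1704]
tool_rot: [-179.8, -0.5, -0.8]
force: [0.9, 0.9, -1.3]
grip_width: 0.0594
grasp_force: 12.0
time_s: 4.9
tool_pos: [0.4696, 0.1059, 0.1638]
tool_rot: [179.7, 0.2, -1.3]
force: [0.3, -0.6, -1.4]
grip_width: 0.0594
grasp_force: 12.0
time_s: 5.48
tool_pos: [0.4679, -0.0159, 0.1647]
tool_rot: [-180.0, 0.1, -0.9]
force: [0.2, 0.2, -1.8]
grip_width: 0.0595
grasp_force: 12.0
pos [ 0.4679 -0.0159  0.1647] rot [-1.7996e+02  9.0000e-02 -8.8000e-01] d [ 0.0071 -0.001   0.0847] turn -0.38 t 5.4833 w 0.0595
```

View pics/s2.png

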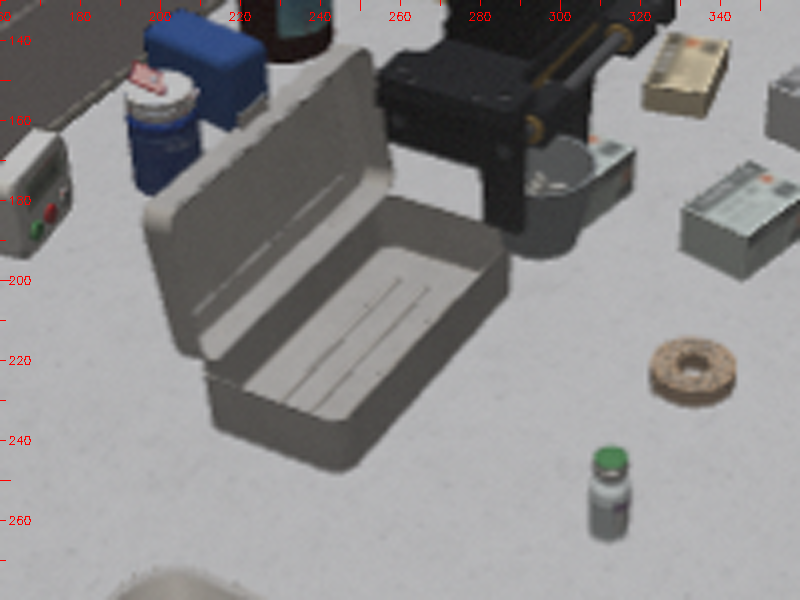

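The cup is upright in the grip, at about px (298,182) in the side view. The box's front top edge runs from about (247,234) to (285,191).

```bash
python3 -c "
from h import *
c=env.read_camera('side'); print(unproj(c,[(249,230),(284,192),(200,219),(258,179)],.042).round(4))
print(unproj(c,[(248,246),(286,203)],0).round(4))"
python3 steer.py '[[[0.004,0,0.03,0,0.05],[0.004,0,0.06,0,0.05],[0.004,0,0.085,0,0.05],[0.004,0,0.085,0,0.05]]]'
```

```text
[[ 0.5348  0.0669  0.042 ]
 [ 0.5341 -0.0925  0.042 ]
 [ 0.6523  0.0858  0.042 ]
 [ 0.6172 -0.1112  0.042 ]]
[[ 0.536   0.0733 -0.    ]
 [ 0.5358 -0.1052  0.    ]]
time_s: 5.92
tool_pos: [0.4684, -0.0142, 0.076]
tool_rot: [-179.9, 0.5, -0.6]
force: [-1.1, -0.2, -2.7]
grip_width: 0.0594
grasp_force: 12.0
```

```bash
python3 steer.py '[[[0.02,0,0,0,0.05],[0.035,0,0,0,0.05],[0.045,0,0,0,0.05],[0.052,0,0,0,0.05],[0.058,0,0,0,0.05],[0.064,0,0,0,0.05],[0.07,0,0,0,0.05],[0.075,0,0,0,0.05]]]'; python3 -c "
from h import *
tool((0.57,-0.015,0.05)); c=env.read_camera('side'); crop(c,200,130,350,240,5,'s3')"
```

```text
time_s: 6.58
tool_pos: [0.5475, -0.0176, 0.0805]
tool_rot: [180.0, 0.0, -0.8]
force: [-0.7, 0.6, -0.3]
grip_width: 0.0592
grasp_force: 12.0
pos [ 0.5475 -0.0176  0.0805] rot [ 1.7997e+02  3.0000e-02 -8.2000e-01] d [ 0.0224 -0.0029  0.0305] turn 0 t 6.5833 w 0.0592
```

View pics/s3.png

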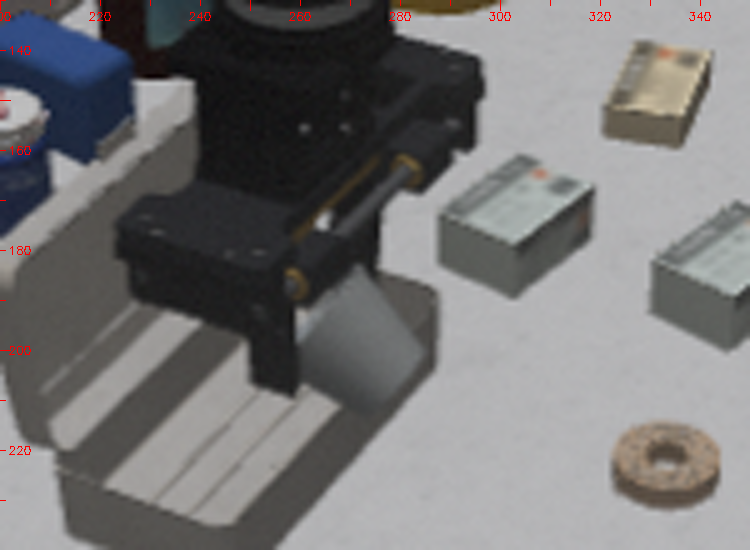

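The cup pivots on the wall edge as planned: about 60° of tilt, mouth over the box. Continue to about 120° and let the lancets slide out.

```bash
python3 steer.py '[[[0.006,0,0.002,0,0.05],[0.012,0,0.004,0,0.05],[0.018,0,0.007,0,0.05],[0.022,0,0.012,0,0.05],[0.025,0,0.018,0,0.05],[0.027,0,0.023,0,0.05],[0.028,0,0.029,0,0.05],[0.028,0,0.034,0,0.05]]]'; python3 steer.py '[[[0,0,0.003,0,0.05],[0,0,0.003,0,0.05],[0,0,0,0,0.05],[0,0,0.003,0,0.05],[0,0,0.003,0,0.05],[0,0,0.003,0,0.05]]]'; python3 -c "
from h import *
tool((0.57,-0.015,0.05)); c=env.read_camera('side'); crop(c,200,130,350,240,5,'s4')"
```

```text
time_s: 7.3
tool_pos: [0.5773, -0.0171, 0.0465]
tool_rot: [-180.0, -0.2, -0.8]
force: [4.4, 2.6, 1.0]
grip_width: 0.0586
grasp_force: 12.0
time_s: 7.8
tool_pos: [0.5749, -0.0183, 0.0434]
tool_rot: [180.0, 0.1, -0.8]
force: [1.8, 0.9, 1.1]
grip_width: 0.059
grasp_force: 12.0
pos [ 0.5749 -0.0183  0.0434] rot [ 1.7996e+02  5.0000e-02 -8.4000e-01] d [-0.005  -0.0032 -0.0066] turn 0 t 7.8 w 0.059
```

View pics/s4.png

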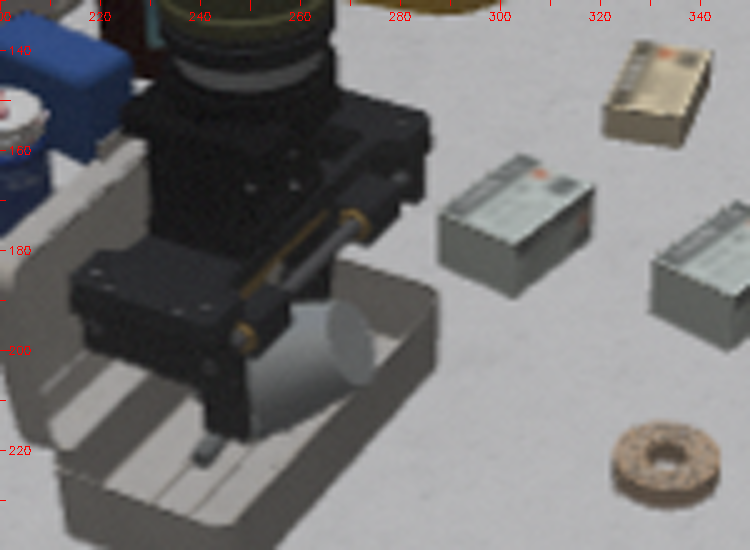

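The cup is at about 115–120° with its base at px (270,198), and one lancet is visible in the box at (241,220). A small shake, then raise and check that it's empty.

```bash
python3 steer.py '[[[0,0,-0.006,0,0.05],[0,0,0,0,0.05],[0,0,-0.006,0,0.05],[0,0,0,0,0.05],[0,0,0,0,0.05],[0,0,-0.006,0,0.05],[0,0,0,0,0.05],[0,0,0,0,0.05]]]'; python3 steer.py '[[[0,0,-0.02,0,0.05],[0,0,-0.05,0,0.05],[0,0,-0.09,0,0.05],[0,0,-0.12,0,0.05],[0,0,-0.12,0,0.05],[0,0,-0.12,0,0.05]]]'; python3 -c "
from h import *
tool((0.475,-0.015,0.16)); c=env.read_camera('side'); crop(c,190,100,340,240,4,'s5')"
```

```text
time_s: 8.52
tool_pos: [0.5756, -0.0178, 0.0432]
tool_rot: [-180.0, -0.0, -0.8]
force: [1.7, -0.8, -0.2]
grip_width: 0.0588
grasp_force: 12.0
time_s: 9.02
tool_pos: [0.5762, -0.0178, 0.1652]
tool_rot: [180.0, -0.2, -0.8]
force: [0.3, 0.9, -0.0]
grip_width: 0.0585
grasp_force: 12.0
pos [ 0.5762 -0.0178  0.1652] rot [ 1.7995e+02 -1.6000e-01 -8.4000e-01] d [-0.1013 -0.0013  0.0052] turn 0 t 9.0167 w 0.0585
```

View pics/s5.png

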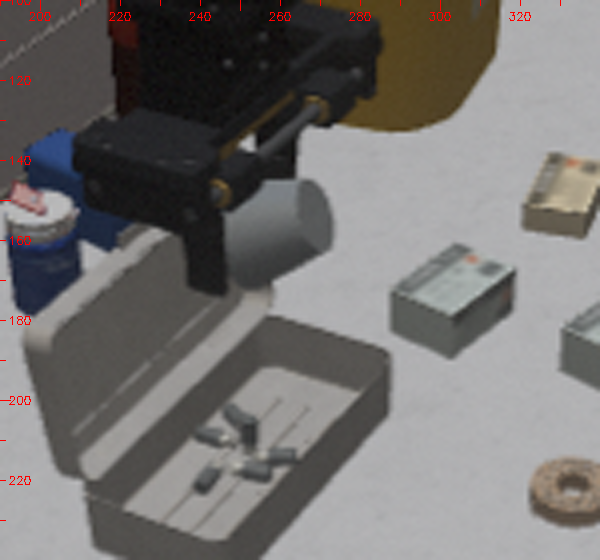

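All six lancets lie in the box, around px (250,211), and the cup is empty and held near horizontal. Return to the tray, go low, and loosen the grip so it swings upright.

```bash
python3 steer.py '[[[-0.05,-0.02,0,0,0.05],[-0.1,-0.03,0,0,0.05],[-0.12,-0.06,0,0,0.05],[-0.12,-0.1,0,0,0.05],[-0.12,-0.14,0,0,0.05],[-0.12,-0.18,0,0,0.05],[-0.12,-0.2,0,0,0.05],[-0.12,-0.2,0,0,0.05]]]'; python3 steer.py '[[[-0.01,-0.03,0,0,0.05],[-0.01,-0.07,0.03,0,0.05],[-0.01,-0.1,0.06,0,0.05],[-0.01,-0.11,0.09,0,0.05],[-0.01,-0.11,0.115,0,0.05],[-0.01,-0.11,0.115,0,0.05]]]'; python3 steer.py '[[[0,0,0,0,0.05],[0,0,0,0,0.05],[0,0,0,0,0.05]]]' 3; python3 -c "
from h import *
tool((0.475,-0.015,0.16)); c=env.read_camera('side'); crop(c,150,250,330,390,4,'s6')"
```

```text
time_s: 9.73
tool_pos: [0.4556, 0.1901, 0.1621]
tool_rot: [-179.8, 0.2, -0.3]
force: [-0.4, 0.4, -0.8]
grip_width: 0.0589
grasp_force: 12.0
time_s: 10.23
tool_pos: [0.4445, 0.2913, 0.0415]
tool_rot: [179.7, 0.7, -0.7]
force: [-1.2, -2.2, -1.4]
grip_width: 0.0588
grasp_force: 12.0
time_s: 10.48
tool_pos: [0.4518, 0.2937, 0.0504]
tool_rot: [-180.0, -0.2, -0.9]
force: [1.1, -0.9, 0.9]
grip_width: 0.0594
grasp_force: 3.0
pos [0.4518 0.2937 0.0504] rot [-179.97   -0.2    -0.92] d [ 0.0282  0.3083 -0.1096] turn 0 t 10.4833 w 0.0594
```

View pics/s6.png

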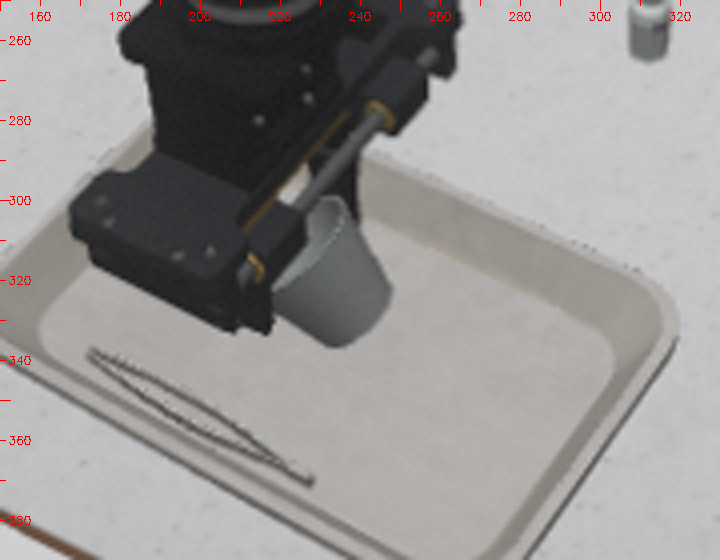

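At 3 N the cup swings down by itself, now at about 35–40° with its foot near the floor. I'll raise it so it can hang freely, with a small wiggle.

```bash
python3 steer.py '[[[0,0,-0.015,0,0.05],[0,0,-0.03,0,0.05],[0,0,-0.03,0,0.05],[0.004,0,-0.03,0,0.05],[-0.004,0,-0.03,0,0.05],[0.004,0,-0.03,0,0.05],[0,0,-0.03,0,0.05],[0,0,-0.03,0,0.05]]]'; python3 -c "
from h import *
tool((0.475,-0.015,0.16)); c=env.read_camera('side'); crop(c,150,230,330,370,4,'s7')"
```

```text
time_s: 11.2
tool_pos: [0.4492, 0.2938, 0.0778]
tool_rot: [180.0, 0.1, -0.8]
force: [-0.2, 0.4, -0.3]
grip_width: 0.0588
grasp_force: 3.0
pos [0.4492 0.2938 0.0778] rot [ 1.7997e+02  9.0000e-02 -8.3000e-01] d [ 0.0303  0.3084 -0.0822] turn 0 t 11.2 w 0.0588
```

View pics/s7.png

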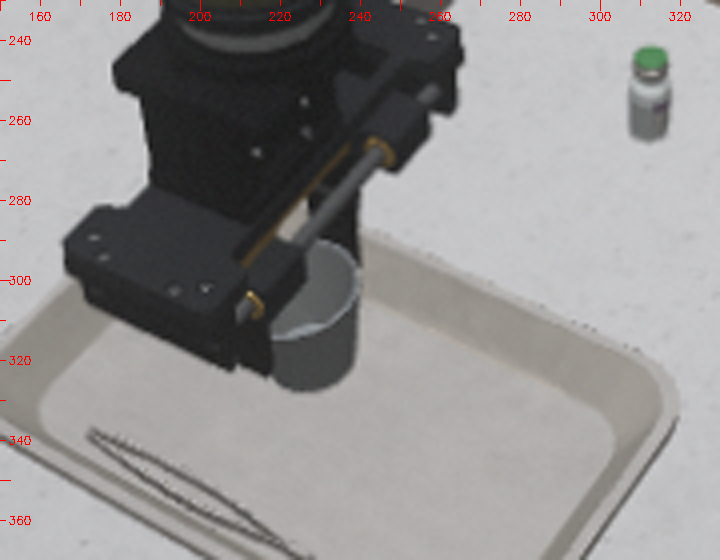

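The cup hangs upright. Lower it to the floor (TCP ≈ 0.047) and release.

```bash
python3 steer.py '[[[0,0,0.015,0,0.05],[0,0,0.024,0,0.05],[0,0,0.028,0,0.05],[0,0,0.031,0,0.05],[0,0,0.033,0,0.05],[0,0,0.033,0,0.05]]]'; python3 steer.py '[[[0,0,0,0,0.065],[0,0,0,0,0.075],[0,0,0,0,0.087],[0,0,0,0,0.087],[0,0,0,0,0.087]]]';  python3 steer.py '[[[0,0,-0.03,0,0.087],[0,0,-0.06,0,0.087],[0,0,-0.1,0,0.087],[0,0,-0.14,0,0.087],[0,0,-0.18,0,0.087],[0,0,-0.18,0,0.087]]]'
```

```text
time_s: 11.75
tool_pos: [0.4499, 0.2944, 0.0455]
tool_rot: [-180.0, 0.0, -0.8]
force: [-0.5, -0.5, 0.6]
grip_width: 0.0584
grasp_force: 3.1
time_s: 12.17
tool_pos: [0.4501, 0.2941, 0.0456]
tool_rot: [-180.0, -0.0, -0.8]
force: [0.4, 0.7, -0.4]
grip_width: 0.0828
grasp_force: 0.0
time_s: 12.67
tool_pos: [0.4532, 0.2972, 0.2336]
tool_rot: [-179.7, -0.7, -0.8]
force: [0.3, 1.9, 0.6]
grip_width: 0.0871
grasp_force: 0.0
```

```bash
python3 steer.py '[[[0.04,0.31,0,0,0],[0.04,0.31,0,0,0],[0.04,0.31,0,0,0],[0.04,0.31,0,0,0],[0.04,0.31,0,0,0],[0.04,0.31,0,0,0],[0.04,0.31,0,0,0],[0.04,0.31,0,0,0]]]'; python3 steer.py '[[[0.24,0,0,0,0],[0.24,0,0,0,0],[0.24,0,0,0,0],[0.24,0,0,0,0],[0.24,0,0,0,0],[0.24,0,0,0,0],[0.24,0,0,0,0]]]'; python3 - <<'E'
from fit import *
tool((0.725,-0.015,0.117),-0.5)
c=env.read_camera('top'); print('behind objs',unproj(c,[(260,97),(298,109),(333,101)],0).round(3).tolist())
g=cv2.cvtColor(c['color'],cv2.COLOR_BGR2GRAY)[230:310,108:178]
m=(g<75).astype(np.uint8); n,l,s,ce=cv2.connectedComponentsWithStats(m)
for i in range(1,n):
    if s[i,4]>60: print('blob',s[i,:5],(ce[i]+[108,230]).round(1))
w=[(c_,) for c_ in ()]
i=1+np.argmax(s[1:,4]); x,y,ww,hh=s[i,:4]; px=(108+x+(ww-1)/2,230+y+(hh-1)/2); print(px,unproj(c,[px],.0495).round(4))
E
```

```text
time_s: 13.33
tool_pos: [0.4853, -0.0228, 0.2253]
tool_rot: [179.8, -0.0, -1.2]
force: [0.5, -0.8, 0.5]
grip_width: 0.0415
grasp_force: 0.0
time_s: 13.92
tool_pos: [0.7294, -0.0203, 0.2208]
tool_rot: [-179.8, 0.1, -0.9]
force: [-1.3, -1.4, -0.2]
grip_width: 0.0016
grasp_force: 0.0
pos [ 0.7294 -0.0203  0.2208] rot [-1.7984e+02  1.1000e-01 -9.0000e-01] d [-0.0045 -0.0052  0.1038] turn -0.4 t 13.9167 w 0.0016
behind objs [[0.82, -0.017, 0.0], [0.773, -0.108, 0.0], [0.782, -0.199, 0.0]]
blob [ 25  17  23  24 266] [141.2 257.6]
(np.float64(144.0), np.float64(258.5)) [[0.4463 0.2938 0.0495]]
```

The cup stands upright at (0.446, 0.294); its blob is round, 23×24 px. Now the lid: descend behind it and push forward.

```bash
python3 steer.py '[[[-0.003,-0.004,0.04,0,0],[-0.003,-0.004,0.08,0,0],[-0.003,-0.004,0.104,0,0],[-0.003,-0.004,0.104,0,0]]]'; python3 steer.py '[[[-0.03,0,0,0,0],[-0.045,0,0,0,0],[-0.06,0,0,0,0],[-0.075,0,0,0,0],[-0.09,0,0,0,0],[-0.105,0,0,0,0],[-0.12,0,0,0,0],[-0.13,0,0,0,0]]]'; python3 steer.py '[[[-0.008,0,0,0,0],[-0.012,0,0,0,0],[-0.012,0,0,0,0]]]'
```

```text
time_s: 14.3
tool_pos: [0.7173, -0.0165, 0.1149]
tool_rot: [179.9, 0.7, -0.8]
force: [-1.4, 0.1, -1.6]
grip_width: 0.0001
grasp_force: 0.0
time_s: 14.97
tool_pos: [0.5922, -0.014, 0.1244]
tool_rot: [179.9, -0.2, -0.8]
force: [0.1, 0.1, 0.5]
grip_width: 0.0007
grasp_force: 0.2
time_s: 15.22
tool_pos: [0.5802, -0.014, 0.1229]
tool_rot: [179.9, -0.1, -0.8]
force: [0.6, -0.3, 0.0]
grip_width: 0.0008
grasp_force: 0.0
```

```bash
python3 steer.py '[[[0,0,-0.04,0,0.087],[0,0,-0.08,0,0.087],[-0.04,0.02,-0.12,0,0.087],[-0.12,0.3,-0.12,0,0.087],[-0.12,0.3,-0.12,0,0.087],[-0.12,0.3,-0.12,0,0.087],[-0.12,0.3,-0.12,0,0.087],[-0.12,0.3,-0.12,0,0.087]]]'; python3 steer.py '[[[0,0.1,0,0,0.087],[0,0.2,0,0,0.087],[0,0.2,0,0,0.087],[0,0.2,0,0,0.087],[0,0.2,0,0,0.087],[0,0.2,0,0,0.087],[0,0.2,0,0,0.087],[0,0.2,0,0,0.087]]]'; python3 - <<'E'
from fit import *
tool((0.42,-0.386,0.15),-13)
a=env.read_camera('top'); crop(a,200,110,470,300,2.9,'lid')
E
```

```text
time_s: 15.88
tool_pos: [0.4854, -0.2264, 0.2388]
tool_rot: [179.9, -0.1, -0.8]
force: [1.0, -0.1, 1.0]
grip_width: 0.0458
grasp_force: 0.0
time_s: 16.55
tool_pos: [0.4836, -0.4236, 0.2377]
tool_rot: [-179.9, -0.0, -0.8]
force: [0.9, 0.2, -0.1]
grip_width: 0.0865
grasp_force: 0.0
pos [ 0.4836 -0.4236  0.2377] rot [-1.7992e+02 -3.0000e-02 -7.9000e-01] d [-0.0642 -0.0367  0.0877] turn 12.21 t 16.55 w 0.0865
```

View pics/lid.png

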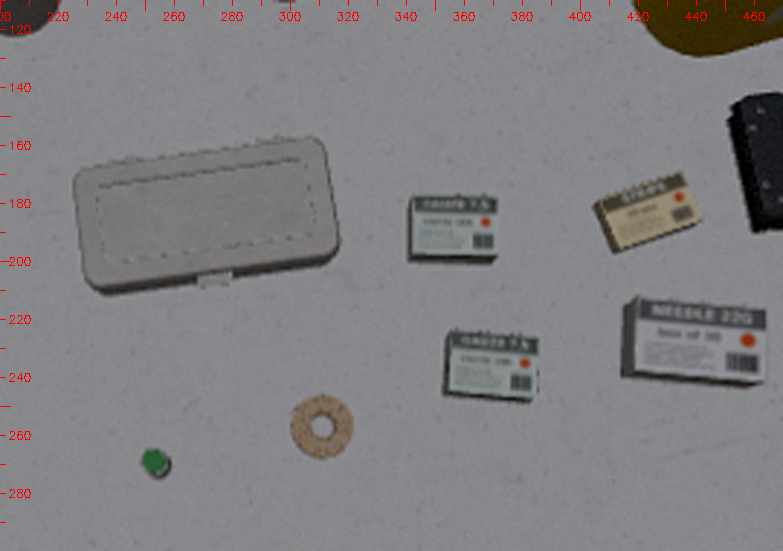

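The lid is shut: its outline runs from about px (226,170) to (316,195), centre about (271,183). Cartons, vial and tape roll are where they were. I'll compute the lid centre and the needle-carton grasp.

```bash
python3 - <<'E'
from fit import *
c=env.read_camera('top'); S=lambda L:np.array([(200+x/2.9,110+y/2.9) for x,y in L])
P=unproj(c,S([(98,187),(306,160),(316,236),(104,264)]),.0524); print('panel',P.mean(0).round(4),[np.degrees(np.arctan2(*(a-b)[[1,0]]))-90 for a,b in((P[0],P[1]),(P[3],P[2]))])
print('sizes',np.linalg.norm(P[0]-P[1]),np.linalg.norm(P[0]-P[3]))
E=unproj(c,S([(81,230),(331,195),(200,151),(208,276)]),.0524); print('edges',E.round(4))
o=env.get_obs(); print(np.round(o['qpos'],1))
tool((0.418,-0.386,0.026),77.1)
g=cv2.imread('pics/top0.png'); d=cv2.absdiff(cv2.GaussianBlur(g,(3,3),0),cv2.GaussianBlur(c['color'],(3,3),0)).max(2)
for n,(x0,y0,x1,y1) in {'g1':(335,170,380,210),'g2':(345,215,395,255),'st':(400,165,448,200),'ne':(410,205,475,250)}.items(): print(n,(d[y0:y1,x0:x1]>40).sum())
E
```

```text
panel [ 0.5769 -0.0136  0.0524] [np.float64(-0.8756243562250177), np.float64(-0.8254947152862826)]
sizes 0.16845942236124642 0.0636823151649065
edges [[ 0.5766  0.0871  0.0524]
 [ 0.5755 -0.1143  0.0524]
 [ 0.6276 -0.0158  0.0524]
 [ 0.5244 -0.0076  0.0524]]
[ 57.8  19.2 -24.3  83.7   7.9  78.7 -57.5]
pos [ 0.4841 -0.4225  0.2382] rot [-1.7998e+02 -4.0000e-02 -6.6000e-01] d [-0.0665 -0.0357  0.2122] turn -77.76 t 16.65 w 0.0866
g1 0
g2 0
st 0
ne 0
```

```bash
python3 steer.py '[[[-0.03,-0.02,0,7,0.087],[-0.066,-0.036,0,14,0.087],[-0.066,-0.036,0,21,0.087],[-0.066,-0.036,0,28,0.087],[-0.066,-0.036,0,35,0.087],[-0.066,-0.036,0,42,0.087],[-0.066,-0.036,0,49,0.087],[-0.066,-0.036,0,56,0.087]]]'; python3 steer.py '[[[0,0,0.02,7,0.087],[0,0,0.04,14,0.087],[0,0,0.06,21,0.087],[0,0,0.08,28,0.087],[0,0,0.1,35,0.087],[0,0,0.1,42,0.087],[0,0,0.1,46,0.087],[0,0,0.1,46,0.087]]]'; python3 -c "
from h import *
tool((0.418,-0.386,0.026),-102.9)"
```

```text
time_s: 17.32
tool_pos: [0.4182, -0.3858, 0.2385]
tool_rot: [-180.0, -0.1, -57.0]
force: [0.3, -0.4, -1.3]
grip_width: 0.0868
grasp_force: 0.0
time_s: 17.98
tool_pos: [0.4177, -0.3864, 0.1379]
tool_rot: [180.0, -0.0, -102.7]
force: [-0.2, -0.3, 0.1]
grip_width: 0.0867
grasp_force: 0.0
pos [ 0.4177 -0.3864  0.1379] rot [ 1.7998e+02 -4.0000e-02 -1.0271e+02] d [-0.0004 -0.0002  0.1119] turn 0.19 t 17.9833 w 0.0867
```

```bash
python3 steer.py '[[[0,0,0.04,0,0.087],[0,0,0.08,0,0.087],[0,0,0.1,0,0.087],[0,0,0.111,0,0.087],[0,0,0.111,0,0.087]]]'; python3 steer.py '[[[0,0,0,0,0.05],[0,0,0,0,0.05],[0,0,0,0,0.05],[0,0,0,0,0.05],[0,0,0,0,0.05],[0,0,0,0,0.05]]]' 20; python3 steer.py '[[[0,0,-0.03,0,0.05],[0,0,-0.07,0,0.05],[0,0,-0.1,0,0.05],[0,0,-0.11,0,0.05],[0,0,-0.11,0,0.05]]]'; python3 -c "
from h import *
tool((0.5775,-0.0135,0.12),-90.8)"
```

```text
time_s: 18.4
tool_pos: [0.4168, -0.3854, 0.0248]
tool_rot: [179.8, 0.1, -102.7]
force: [-1.6, 0.4, 0.3]
grip_width: 0.0872
grasp_force: 0.0
time_s: 18.9
tool_pos: [0.418, -0.3882, 0.0279]
tool_rot: [-179.9, -0.1, -102.8]
force: [-1.2, 0.5, 5.5]
grip_width: 0.0599
grasp_force: 19.9
time_s: 19.32
tool_pos: [0.4191, -0.389, 0.1403]
tool_rot: [-179.7, -0.2, -102.8]
force: [0.2, -0.8, -0.6]
grip_width: 0.0603
grasp_force: 19.9
pos [ 0.4191 -0.389   0.1403] rot [-179.67   -0.19 -102.84] d [-0.4013 -0.071   0.0203] turn -12.04 t 19.3167 w 0.0603
```

```bash
python3 steer.py '[[[-0.03,-0.005,0,-6,0.05],[-0.07,-0.012,0,-12,0.05],[-0.11,-0.02,0,-12,0.05],[-0.15,-0.027,0,-12,0.05],[-0.19,-0.034,0,-12,0.05],[-0.23,-0.041,0,-12,0.05],[-0.27,-0.048,0,-12,0.05],[-0.3,-0.053,0,-12,0.05]]]'; python3 -c "
from h import *
tool((0.5775,-0.0135,0.1),-90.8)"
```

```text
time_s: 19.98
tool_pos: [0.4849, -0.2229, 0.1277]
tool_rot: [179.2, 0.2, -90.8]
force: [0.2, 0.6, -2.1]
grip_width: 0.0599
grasp_force: 19.9
pos [ 0.4849 -0.2229  0.1277] rot [179.21   0.2  -90.84] d [-0.2108 -0.0895  0.0277] turn -0.04 t 19.9833 w 0.0599
```

```bash
python3 steer.py '[[[-0.03,-0.015,0,0,0.05],[-0.06,-0.03,0,0,0.05],[-0.09,-0.045,0,0,0.05],[-0.12,-0.06,0,0,0.05],[-0.15,-0.075,0,0,0.05],[-0.18,-0.085,0,0,0.05],[-0.19,-0.085,0,0,0.05],[-0.19,-0.085,0,0,0.05]]]';python3 steer.py '[[[0,0,0,0,0.05],[0,0,0,0,0.05]]]'; python3 -c "
from h import *
tool((0.5775,-0.0135,0.0524+.028),-90.8)"
```

```text
time_s: 20.65
tool_pos: [0.5778, -0.0291, 0.1236]
tool_rot: [179.1, 0.4, -89.8]
force: [-0.5, 1.0, -1.6]
grip_width: 0.0602
grasp_force: 19.9
time_s: 20.82
tool_pos: [0.5752, -0.0393, 0.1256]
tool_rot: [179.1, 0.3, -90.6]
force: [0.4, -0.8, -0.9]
grip_width: 0.0596
grasp_force: 19.9
pos [ 0.5752 -0.0393  0.1256] rot [179.15   0.3  -90.62] d [-0.0259 -0.0021  0.0452] turn 0.18 t 20.8167 w 0.0596
```

```bash
python3 steer.py '[[[-0.012,-0.002,0,0,0.05],[-0.024,-0.002,0.01,0,0.05],[-0.024,-0.002,0.025,0,0.05],[-0.024,-0.002,0.035,0,0.05],[-0.024,-0.002,0.041,0,0.05],[-0.024,-0.002,0.041,0,0.05]]]'; python3 -c "
from h import *
tool((0.5775,-0.0155,0.0524+.027),-90.8); print(env.get_obs()['force'].round(1))"
```

```text
time_s: 21.32
tool_pos: [0.5768, -0.0149, 0.0846]
tool_rot: [179.2, 0.4, -90.7]
force: [0.6, 0.4, -1.4]
grip_width: 0.0601
grasp_force: 19.9
pos [ 0.5768 -0.0149  0.0846] rot [179.15   0.41 -90.67] d [ 0.0006 -0.0007  0.0052] turn 0.13 t 21.3167 w 0.0601
[ 0.6  0.4 -1.4]
```

```bash
python3 steer.py '[[[0,0,0.002,0,0.05],[0,0,0.004,0,0.05],[0,0,0.005,0,0.05],[0,0,0.005,0,0.05]]]'; python3 steer.py '[[[0,0,0,0,0.065],[0,0,0,0,0.08],[0,0,0,0,0.087],[0,0,0,0,0.087]]]'; python3 steer.py '[[[0,0,-0.03,0,0.087],[0,0,-0.07,0,0.087],[0,0,-0.11,0,0.087],[0,0,-0.11,0,0.087]]]'; python3 -c "
from h import *
tool((0.4235,-0.2216,0.13),-101.7)"
```

```text
time_s: 21.65
tool_pos: [0.5784, -0.0141, 0.0813]
tool_rot: [179.3, 0.4, -90.6]
force: [0.3, 0.2, -0.6]
grip_width: 0.0599
grasp_force: 19.9
time_s: 21.98
tool_pos: [0.5785, -0.0138, 0.0814]
tool_rot: [179.3, 0.4, -90.5]
force: [0.5, 0.4, 0.2]
grip_width: 0.077
grasp_force: 0.0
time_s: 22.32
tool_pos: [0.5975, -0.0334, 0.184]
tool_rot: [179.1, 1.8, -88.9]
force: [0.9, 0.7, 0.1]
grip_width: 0.0866
grasp_force: 0.0
pos [ 0.5975 -0.0334  0.184 ] rot [179.06   1.8  -88.9 ] d [0.1848 0.1776 0.054 ] turn 12.8 t 22.3167 w 0.0866
```

```bash
python3 steer.py '[[[0.03,0.03,0,6,0.087],[0.06,0.06,0,12.8,0.087],[0.09,0.09,0,12.8,0.087],[0.12,0.12,0,12.8,0.087],[0.15,0.15,0,12.8,0.087],[0.18,0.17,0,12.8,0.087],[0.18,0.17,0,12.8,0.087],[0.18,0.17,0,12.8,0.087]]]'; python3 steer.py '[[[0,0,0,0,0.087],[0,0,0,0,0.087]]]'; python3 - <<'E'
from fit import *
tool((0.4235,-0.2216,0.021),-101.7)
c=env.read_camera('top'); cv2.imwrite('pics/t_ne.png',c['color'])
g=c['color'][150:215,225:325].max(2); 
for th in(110,120,130,140,150,160): print(th,(g>th).sum(),end=' ')
E
```

```text
time_s: 22.98
tool_pos: [0.4384, -0.2343, 0.1683]
tool_rot: [177.5, 2.7, -101.3]
force: [0.5, -0.3, 0.3]
grip_width: 0.0871
grasp_force: 0.0
time_s: 23.15
tool_pos: [0.4417, -0.2321, 0.1682]
tool_rot: [177.5, 2.6, -101.1]
force: [0.7, 0.9, -0.0]
grip_width: 0.0867
grasp_force: 0.0
pos [ 0.4417 -0.2321  0.1682] rot [ 177.53    2.58 -101.06] d [-0.0068  0.0198  0.1472] turn 0.64 t 23.15 w 0.0867
110 5716 120 5523 130 5280 140 4824 150 3089 160 2604
```

```bash
python3 steer.py '[[[0,0,0,0,0.087],[0,0,0,0,0.087],[0,0,0,0,0.087],[0,0,0,0,0.087]]]'; python3 -c "
from h import *
print(env.get_obs()['qpos'].round(1)); tool((0.4235,-0.2216,0.021),-101.7)"
```

```text
time_s: 23.53
tool_pos: [0.4412, -0.2326, 0.1681]
tool_rot: [177.5, 2.5, -101.1]
force: [0.1, 0.6, 0.1]
grip_width: 0.0869
grasp_force: 0.0
[ -38.5   10.5   71.1  108.9  -11.9   71.4 -154.2]
pos [ 0.4412 -0.2326  0.1681] rot [ 177.47    2.5  -101.05] d [-0.0074  0.0195  0.1471] turn 0.65 t 23.5333 w 0.0869
```

Joint 7 is at its limit (-154°) and joint 3 is too. I'll use the half-turned grasp (yaw +78°) instead: turn back by 180° here, in free air.

```bash
python3 steer.py '[[[0,0,-0.02,-7,0.087],[0,0,-0.03,-14,0.087],[0,0,-0.03,-21,0.087],[0,0,-0.03,-28,0.087],[0,0,-0.03,-35,0.087],[0,0,-0.03,-42,0.087],[0,0,-0.03,-49,0.087],[0,0,-0.03,-56,0.087]]]' >/dev/null; python3 steer.py '[[[0,0,0,-7,0.087],[0,0,0,-14,0.087],[0,0,0,-21,0.087],[0,0,0,-28,0.087],[0,0,0,-35,0.087],[0,0,0,-42,0.087],[0,0,0,-49,0.087],[0,0,0,-56,0.087]]]' >/dev/null; python3 steer.py '[[[0,0,0,-7,0.087],[0,0,0,-14,0.087],[0,0,0,-21,0.087],[0,0,0,-28,0.087],[0,0,0,-35,0.087],[0,0,0,-42,0.087],[0,0,0,-49,0.087],[0,0,0,-56,0.087]]]'; python3 steer.py '[[[0,0,0,-6,0.087],[0,0,0,-11,0.087],[0,0,0,-11,0.087]]]'; python3 -c "
from h import *
print(env.get_obs()['qpos'].round(1)); tool((0.4235,-0.2216,0.021),78.3)"
```

```text
time_s: 25.53
tool_pos: [0.4421, -0.2342, 0.1981]
tool_rot: [-177.0, -2.0, 67.3]
force: [0.0, -0.4, -0.5]
grip_width: 0.0872
grasp_force: 0.0
time_s: 25.78
tool_pos: [0.4421, -0.2343, 0.1981]
tool_rot: [-177.4, -2.5, 78.0]
force: [-0.4, 0.1, 0.4]
grip_width: 0.087
grasp_force: 0.0
[-24.9   4.6  54.  106.4  -5.6  74.2  18.9]
pos [ 0.4421 -0.2343  0.1981] rot [-177.44   -2.5    78.04] d [ 0.0085 -0.0208  0.1771] turn -0.26 t 25.7833 w 0.087
```

The clamp baked in a 2.5° tilt, which is tolerable because the cartons settle flat on release. I'll compute shifts with the full tool rotation from now on.

```bash
cat >> h.py <<'E'
from scipy.spatial.transform import Rotation
def tool(target,yaw=None):
    o=env.get_obs(); p=np.array(o['tool_pos']); R=Rotation.from_euler('xyz',o['tool_rot'],degrees=True).as_matrix()
    t=0 if yaw is None else -((yaw-o['tool_rot'][2]+90)%180-90)
    print('pos',p.round(4),'rot',np.round(o['tool_rot'],1),'d',(R.T@(np.array(target)-p)).round(4),'turn',round(t,2),'t',round(o['time_s'],2),'w',round(o['grip_width'],4),'F',np.round(o['force'],1),'q',np.round(o['qpos'],0))
E
python3 -c "
from h import *
tool((0.4235,-0.2216,0.021),78.3)"
```

```text
pos [ 0.4421 -0.2343  0.1981] rot [-177.4   -2.5   78. ] d [ 0.0008 -0.0129  0.178 ] turn -0.26 t 25.78 w 0.087 F [-0.4  0.1  0.4] q [-25.   5.  54. 106.  -6.  74.  19.]
```

```bash
python3 steer.py '[[[0.001,-0.013,0.03,0,0.087],[0.001,-0.013,0.07,0,0.087],[0.001,-0.013,0.11,0,0.087],[0.001,-0.013,0.14,0,0.087],[0.001,-0.013,0.16,0,0.087],[0.001,-0.013,0.175,0,0.087],[0.001,-0.013,0.175,0,0.087]]]';  python3 -c "
from h import *
tool((0.4235,-0.2216,0.024),78.3)"
```

```text
time_s: 26.37
tool_pos: [0.4217, -0.221, 0.0216]
tool_rot: [-177.2, -2.4, 77.8]
force: [-0.7, 0.8, 0.2]
grip_width: 0.0873
grasp_force: 0.0
pos [ 0.4217 -0.221   0.0216] rot [-177.2   -2.4   77.8] d [-0.0001  0.0018 -0.0025] turn -0.54 t 26.37 w 0.0873 F [-0.7  0.8  0.2] q [-19.  18.  50. 119. -19.  54.  30.]
```

```bash
python3 steer.py '[[[0,0,0,0,0.04],[0,0,0,0,0.04],[0,0,0,0,0.04],[0,0,0,0,0.04],[0,0,0,0,0.04],[0,0,0,0,0.04],[0,0,0,0,0.04]]]' 20; python3 steer.py '[[[0,0,-0.03,0,0.04],[0,0,-0.07,0,0.04],[0,0,-0.11,0,0.04],[0,0,-0.14,0,0.04],[0,0,-0.14,0,0.04],[0,0,-0.14,0,0.04]]]'; python3 -c "
from h import *
tool((0.5775,-0.0135,0.16),89.2)"
```

```text
time_s: 26.95
tool_pos: [0.4239, -0.2215, 0.0246]
tool_rot: [-177.5, -2.5, 77.9]
force: [-0.4, 0.6, 3.3]
grip_width: 0.0504
grasp_force: 19.7
time_s: 27.45
tool_pos: [0.4296, -0.2291, 0.1655]
tool_rot: [-177.7, -2.6, 77.9]
force: [-0.3, -0.1, -1.3]
grip_width: 0.0505
grasp_force: 19.6
pos [ 0.4296 -0.2291  0.1655] rot [-177.7   -2.6   77.9] d [0.2412 0.1002 0.0123] turn -11.25 t 27.45 w 0.0505 F [-0.3 -0.1 -1.3] q [-26.   4.  55. 111.  -6.  70.  19.]
```

```bash
cat > refine.py <<'E'
from fit import *
def refine(c,x,y,yaw,w,l,z,rng=.016,img=None):
    "maximise image gradient across the projected top-face outline"
    g=cv2.GaussianBlur(cv2.cvtColor(c['color'] if img is None else img,cv2.COLOR_BGR2GRAY),(3,3),0).astype(np.float32)
    gx=cv2.Sobel(g,cv2.CV_32F,1,0);gy=cv2.Sobel(g,cv2.CV_32F,0,1)
    def score(p):
        R=rect(p[0],p[1],p[2],w,l,z); s=0
        for i in range(4):
            a=proj(c,R[i]+(R[(i+1)%4]-R[i])*np.linspace(.08,.92,25)[:,None]).astype(np.float32)
            d=a[-1]-a[0]; n=np.array([-d[1],d[0]])/np.hypot(*d)
            v=cv2.remap(gx,a[:,:1],a[:,1:],1)*n[0]+cv2.remap(gy,a[:,:1],a[:,1:],1)*n[1]
            s+=min(abs(v).mean(),90)
        return s
    best=(-1,)
    for st,yr,ys in((.002,np.radians(6),np.radians(1.5)),):
        r=np.arange(-rng,rng+1e-6,st)
        best=max((score((x+i,y+j,yaw+k)),x+i,y+j,yaw+k) for i in r for j in r for k in np.arange(-yr,yr+1e-6,ys))
    return round(float(best[0])),np.round(best[1:3],4),np.degrees(best[3]).round(1)
E
python3 - <<'E'
from refine import *
c=env.read_camera('top')
a=cv2.imread('pics/top0.png')
print('test g1',refine(c,.543,-.205,-.17,.05,.07,.035,img=a), 'ne0',refine(c,.42,-.38,-.2,.06,.105,.042,img=a))
print('ne', refine(c,.5775,-.0135,-.014,.06,.105,.0944,img=cv2.imread('pics/t_ne.png')))
print('ne now', refine(c,.5775,-.0135,-.014,.06,.105,.0944))
E
python3 steer.py '[[[0.03,0.013,0,-6,0.04],[0.06,0.026,0,-11,0.04],[0.09,0.039,0,-11,0.04],[0.12,0.05,0,-11,0.04],[0.15,0.06,0,-11,0.04],[0.18,0.07,0,-11,0.04],[0.2,0.08,0,-11,0.04],[0.2,0.08,0,-11,0.04]]]'; python3 steer.py '[[[0,0,0,0,0.04],[0,0,0,0,0.04],[0,0,0,0,0.04]]]'; python3 -c "
from h import *
tool((0.5775,-0.0135,0.13),89.2)"
```

```text
test g1 (360, array([ 0.545, -0.205]), np.float64(-3.7)) ne0 (360, array([ 0.422, -0.376]), np.float64(-7.0))
ne (342, array([ 0.5795, -0.0115]), np.float64(-0.8))
ne now (340, array([ 0.5795, -0.0115]), np.float64(-0.8))
time_s: 28.17
tool_pos: [0.5496, -0.0437, 0.1665]
tool_rot: [-177.8, -3.0, 89.4]
force: [-0.6, 0.6, -1.3]
grip_width: 0.0508
grasp_force: 19.6
time_s: 28.42
tool_pos: [0.5472, -0.0515, 0.1681]
tool_rot: [-177.9, -2.9, 88.8]
force: [0.4, -0.7, 0.2]
grip_width: 0.0502
grasp_force: 19.6
pos [ 0.5472 -0.0515  0.1681] rot [-177.9   -2.9   88.8] d [0.0366 0.031  0.0388] turn -0.41 t 28.42 w 0.0502 F [ 0.4 -0.7  0.2] q [-36.  13.  46. 102. -13.  71.  13.]
```

```bash
sed -i 's/min(abs(v).mean(),90)/np.minimum(abs(v),150).mean()/' refine.py; python3 steer.py '[[[0.018,0.016,0,-0.4,0.04],[0.037,0.031,0,-0.4,0.04],[0.037,0.031,0.01,-0.4,0.04],[0.037,0.031,0.02,-0.4,0.04],[0.037,0.031,0.03,-0.4,0.04],[0.037,0.031,0.04,-0.4,0.04],[0.037,0.031,0.04,-0.4,0.04],[0.037,0.031,0.04,-0.4,0.04]]]';  python3 -c "
from h import *
tool((0.578,-0.013,0.0944+.0246),89.2)"
```

```text
time_s: 29.08
tool_pos: [0.5776, -0.0123, 0.1291]
tool_rot: [-177.9, -2.9, 89.2]
force: [-0.8, -0.7, 0.2]
grip_width: 0.0508
grasp_force: 19.6
pos [ 0.5776 -0.0123  0.1291] rot [-177.9   -2.9   89.2] d [-0.0012  0.0008  0.01  ] turn 0.03 t 29.08 w 0.0508 F [-0.8 -0.7  0.2] q [-36.  19.  44. 101. -17.  68.  13.]
```

```bash
python3 steer.py '[[[0,0,0.003,0,0.04],[0,0,0.006,0,0.04],[0,0,0.008,0,0.04],[0,0,0.01,0,0.04],[0,0,0.01,0,0.04]]]';  python3 steer.py '[[[0,0,0,0,0.055],[0,0,0,0,0.07],[0,0,0,0,0.087],[0,0,0,0,0.087],[0,0,0,0,0.087]]]'; python3 steer.py '[[[0,0,-0.02,0,0.087],[0,0,-0.05,0,0.087],[0,0,-0.08,0,0.087],[0,0,-0.1,0,0.087],[0,0,-0.1,0,0.087]]]'; python3 -c "
from h import *
tool((0.54,-0.211,0.17),79.9)"
```

```text
time_s: 29.5
tool_pos: [0.5782, -0.0108, 0.1197]
tool_rot: [-178.0, -3.0, 89.3]
force: [0.0, 0.5, -1.0]
grip_width: 0.0506
grasp_force: 19.6
time_s: 29.92
tool_pos: [0.5784, -0.0109, 0.1201]
tool_rot: [-178.0, -3.0, 89.3]
force: [-0.3, -0.3, -0.7]
grip_width: 0.0738
grasp_force: 0.0
time_s: 30.33
tool_pos: [0.5845, -0.017, 0.2247]
tool_rot: [-178.5, -3.0, 89.3]
force: [0.8, -0.4, -0.2]
grip_width: 0.0866
grasp_force: 0.0
pos [ 0.5845 -0.017   0.2247] rot [-178.5   -3.    89.3] d [-0.1972 -0.0409  0.0455] turn 9.41 t 30.33 w 0.0866 F [ 0.8 -0.4 -0.2] q [-37.  15.  45.  94. -14.  78.  10.]
```

```bash
python3 steer.py '[[[-0.03,-0.006,0,5,0.087],[-0.06,-0.012,0,9.4,0.087],[-0.09,-0.018,0,9.4,0.087],[-0.12,-0.025,0,9.4,0.087],[-0.15,-0.031,0.01,9.4,0.087],[-0.18,-0.037,0.03,9.4,0.087],[-0.197,-0.041,0.045,9.4,0.087],[-0.197,-0.041,0.045,9.4,0.087]]]'; python3 steer.py '[[[0,0,0,0,0.087],[0,0,0,0,0.087]]]'; python3 - <<'E'
from refine import *
c=env.read_camera('top')
tool((0.54,-0.211,0.024),79.9)
print('g2 on stack', refine(c,.5775,-.0135,-.014,.05,.07,.1294))
E
```

```text
time_s: 31.0
tool_pos: [0.5325, -0.2145, 0.1627]
tool_rot: [-177.2, -2.4, 79.5]
force: [-1.2, -0.3, 0.2]
grip_width: 0.0874
grasp_force: 0.0
time_s: 31.17
tool_pos: [0.5376, -0.209, 0.1662]
tool_rot: [-177.5, -2.6, 80.0]
force: [-0.4, 1.6, 0.3]
grip_width: 0.0868
grasp_force: 0.0
pos [ 0.538  -0.2086  0.1665] rot [-177.6   -2.6   80. ] d [-0.0085  0.0084  0.1421] turn 0.15 t 31.22 w 0.0871 F [-0.  -0.3  0.1] q [-22.  19.  51.  98. -17.  73.  23.]
g2 on stack (486, array([ 0.5635, -0.0095]), np.float64(-2.3))
```

```bash
python3 - <<'E'
from refine import *
a=cv2.imread('pics/top0.png')
for n in('top','side'):
    c=env.read_camera(n); cv2.imwrite(f'pics/st_{n}.png',c['color'])
    for r in(.006,.01,.02): print(n,r,refine(c,.5775,-.0135,-.014,.05,.07,.1294,rng=r))
    if n=='top': print('ref g1',refine(c,.54,-.211,-.176,.05,.07,.035,rng=.01,img=a),refine(c,.4235,-.2216,-.2,.05,.07,.035,rng=.01,img=a))
c=env.read_camera('top')
g=cv2.cvtColor(c['color'],cv2.COLOR_BGR2GRAY)
p=proj(c,[(.5775+d,-.0135,.1294) for d in (-.06,-.025,0,.025,.06)]); print(p.round(1))
x=int(p[2,0]); print([int(v) for v in g[int(p[4,1])-2:int(p[0,1])+6,x-8]])
E
```

```text
top 0.006 (483, array([ 0.5795, -0.0095]), np.float64(-2.3))
top 0.01 (483, array([ 0.5795, -0.0095]), np.float64(-2.3))
top 0.02 (486, array([ 0.5635, -0.0095]), np.float64(-2.3))
ref g1 (541, array([ 0.542, -0.207]), np.float64(-11.6)) (509, array([ 0.4275, -0.2176]), np.float64(-14.5))
side 0.006 (526, array([ 0.5795, -0.0095]), np.float64(-0.8))
side 0.01 (526, array([ 0.5795, -0.0095]), np.float64(-0.8))
side 0.02 (526, array([ 0.5795, -0.0095]), np.float64(-0.8))
[[273.5 200.1]
 [271.2 184.3]
 [269.6 173.2]
 [268.  162.1]
 [265.7 146.9]]
[162, 163, 166, 165, 162, 163, 167, 164, 165, 164, 166, 166, 162, 163, 163, 166, 167, 168, 158, 119, 78, 105, 127, 118, 86, 116, 164, 166, 146, 135, 158, 165, 154, 151, 158, 155, 156, 152, 152, 169, 158, 98, 40, 56, 65, 130, 183, 145, 40, 53, 57, 81, 129, 152, 146, 145, 147, 145, 145, 147, 122, 74]
```

Both cameras put the first gauze carton on the stack at about (0.5795, -0.0095), within 4 mm. Now the second gauze carton.

```bash
python3 steer.py '[[[-0.006,0.009,0.03,0,0.087],[-0.006,0.009,0.07,0,0.087],[-0.006,0.009,0.1,0,0.087],[-0.006,0.009,0.125,0,0.087],[-0.006,0.009,0.142,0,0.087],[-0.006,0.009,0.142,0,0.087],[-0.006,0.009,0.142,0,0.087]]]';  python3 steer.py '[[[0,0,0,0,0.04],[0,0,0,0,0.04],[0,0,0,0,0.04],[0,0,0,0,0.04],[0,0,0,0,0.04],[0,0,0,0,0.04],[0,0,0,0,0.04]]]' 20; python3 -c "
from h import *
tool((0.541,-0.209,0.024))"; python3 steer.py '[[[0,0,-0.03,0,0.04],[0,0,-0.07,0,0.04],[0,0,-0.11,0,0.04],[0,0,-0.15,0,0.04],[0,0,-0.18,0,0.04],[0,0,-0.18,0,0.04]]]'; python3 -c "
from h import *
tool((0.578,-0.013,0.19),89.2)"
```

```text
time_s: 31.95
tool_pos: [0.5401, -0.2095, 0.0237]
tool_rot: [-177.5, -2.6, 80.0]
force: [0.4, 0.2, 1.2]
grip_width: 0.087
grasp_force: 0.0
time_s: 32.53
tool_pos: [0.54, -0.2102, 0.024]
tool_rot: [-177.6, -2.6, 79.9]
force: [0.5, 0.1, 1.2]
grip_width: 0.0501
grasp_force: 19.7
pos [ 0.54   -0.2102  0.024 ] rot [-177.6   -2.6   79.9] d [ 0.0014  0.0008 -0.    ] turn 0 t 32.53 w 0.0501 F [0.5 0.1 1.2] q [-17.  30.  45. 105. -26.  60.  30.]
time_s: 33.03
tool_pos: [0.5492, -0.222, 0.2103]
tool_rot: [-178.2, -2.5, 79.9]
force: [0.3, -0.9, -0.5]
grip_width: 0.0499
grasp_force: 19.7
pos [ 0.5492 -0.222   0.2103] rot [-178.2   -2.5   79.9] d [ 0.2097 -0.0073  0.0298] turn -9.29 t 33.03 w 0.0499 F [ 0.3 -0.9 -0.5] q [-21.  19.  52.  94. -17.  78.  23.]
```

```bash
python3 steer.py '[[[0.03,-0.001,0,-5,0.04],[0.06,-0.002,0,-9.3,0.04],[0.09,-0.003,0,-9.3,0.04],[0.12,-0.004,0,-9.3,0.04],[0.15,-0.005,0,-9.3,0.04],[0.18,-0.006,0.01,-9.3,0.04],[0.205,-0.007,0.02,-9.3,0.04],[0.205,-0.007,0.02,-9.3,0.04]]]'; python3 steer.py '[[[0,0,0,0,0.04],[0,0,0,0,0.04],[0,0,0,0,0.04]]]'; python3 -c "
from h import *
tool((0.577,-0.014,0.1294+.024+.006),89.2)"
```

```text
time_s: 33.7
tool_pos: [0.5736, -0.0075, 0.1904]
tool_rot: [-177.8, -3.2, 89.8]
force: [0.5, 0.8, -0.1]
grip_width: 0.0504
grasp_force: 19.7
time_s: 33.95
tool_pos: [0.5742, -0.0174, 0.1931]
tool_rot: [-178.0, -2.9, 89.1]
force: [0.6, 0.0, -0.3]
grip_width: 0.0504
grasp_force: 19.7
pos [ 0.5742 -0.0174  0.1931] rot [-178.    -2.9   89.1] d [0.0017 0.0039 0.0337] turn -0.11 t 33.95 w 0.0504 F [ 0.6  0.  -0.3] q [-37.  15.  45.  97. -14.  74.  10.]
```

```bash
python3 steer.py '[[[0.002,0.004,0.01,0,0.04],[0.002,0.004,0.02,0,0.04],[0.002,0.004,0.03,0,0.04],[0.002,0.004,0.034,0,0.04],[0.002,0.004,0.034,0,0.04],[0.002,0.004,0.034,0,0.04]]]';  python3 -c "
from h import *
tool((0.577,-0.014,0.1294+.0245),89.2)"
```

```text
time_s: 34.45
tool_pos: [0.5768, -0.0121, 0.1585]
tool_rot: [-177.9, -2.9, 89.2]
force: [0.1, -0.4, -0.5]
grip_width: 0.0501
grasp_force: 19.7
pos [ 0.5768 -0.0121  0.1585] rot [-177.9   -2.9   89.2] d [-0.0021  0.0004  0.0045] turn 0.0 t 34.45 w 0.0501 F [ 0.1 -0.4 -0.5] q [-37.  18.  44.  99. -16.  71.  11.]
```

```bash
python3 steer.py '[[[-0.001,0,0.003,0,0.04],[-0.001,0,0.0045,0,0.04],[-0.001,0,0.0045,0,0.04]]]';  python3 steer.py '[[[0,0,0,0,0.055],[0,0,0,0,0.07],[0,0,0,0,0.087],[0,0,0,0,0.087],[0,0,0,0,0.087]]]'; python3 steer.py '[[[0,0,-0.02,0,0.087],[0,0,-0.05,0,0.087],[0,0,-0.07,0,0.087],[0,0,-0.07,0,0.087]]]'; python3 steer.py '[[[-0.04,0.01,0,0,0.087],[-0.08,0.01,0,0,0.087],[-0.12,0.01,0,0,0.087],[-0.16,0.01,0,0,0.087],[-0.2,0.01,0,0,0.087],[-0.2,0.01,0,0,0.087],[-0.2,0.01,0,0,0.087]]]'; python3 - <<'E'
from refine import *
tool((0.5305,-0.3751,0.15),100.5)
for n in('top','side'):
    c=env.read_camera(n); cv2.imwrite(f'pics/st2_{n}.png',c['color'])
    print(n,'g1 stack',refine(c,.5775,-.0135,-.014,.05,.07,.1644,rng=.012), 'strips',refine(c,.5305,-.3751,.183,.045,.075,.022,rng=.012))
g=cv2.imread('pics/top0.png'); d=cv2.absdiff(cv2.imread('pics/st2_top.png'),g).max(2); print('strip diff',(d[165:200,400:448]>45).sum(), 'cup diff',(d[235:290,125:165]>45).sum())
E
```

```text
time_s: 34.7
tool_pos: [0.577, -0.0128, 0.1544]
tool_rot: [-178.0, -3.0, 89.2]
force: [0.1, -0.3, -0.1]
grip_width: 0.0502
grasp_force: 19.7
time_s: 35.12
tool_pos: [0.5771, -0.0127, 0.1546]
tool_rot: [-178.0, -3.0, 89.2]
force: [-0.7, -0.9, -1.0]
grip_width: 0.0736
grasp_force: 0.0
time_s: 35.45
tool_pos: [0.582, -0.0171, 0.229]
tool_rot: [-178.4, -3.0, 89.2]
force: [1.0, -0.1, 0.1]
grip_width: 0.0865
grasp_force: 0.0
time_s: 36.03
tool_pos: [0.585, -0.2202, 0.213]
tool_rot: [-177.9, -2.9, 88.8]
force: [0.2, -0.0, -0.1]
grip_width: 0.0871
grasp_force: 0.0
pos [ 0.585  -0.2202  0.213 ] rot [-177.9   -2.9   88.8] d [-0.1589 -0.0493  0.0569] turn -11.68 t 36.03 w 0.0871 F [ 0.2 -0.  -0.1] q [-18.  24.  49.  88. -19.  80.  32.]
top g1 stack (509, array([ 0.5775, -0.0135]), np.float64(-3.8)) strips (182, array([ 0.5365, -0.3871]), np.float64(10.5))
side g1 stack (517, array([ 0.5795, -0.0135]), np.float64(0.7)) strips (384, array([ 0.5425, -0.3811]), np.float64(6.0))
strip diff 1004 cup diff 518
```

The second gauze carton is centred. The strips region has changed, so it was knocked or is occluded. I'll find it by its tan colour in both cameras.

```bash
python3 - <<'E'
from refine import *
for n,(x0,y0,x1,y1) in {'top':(380,130,520,260),'side':(300,110,420,220)}.items():
    c=env.read_camera(n); 
    for nm,im in(('t0',cv2.imread(f'pics/{n}0.png')),('now',c['color'])):
        h=cv2.cvtColor(im[y0:y1,x0:x1],cv2.COLOR_BGR2HSV)
        m=cv2.inRange(h,(10,40,110),(30,150,255))
        nn,l,s,ce=cv2.connectedComponentsWithStats(m)
        for i in range(1,nn):
            if s[i,4]>80:
                pts=np.argwhere(l==i)[:,::-1].astype(np.float32)+[x0,y0]
                P=unproj(c,pts,.022)[:,:2]; r=cv2.minAreaRect((P*1000).astype(np.float32)); print(n,nm,s[i,4],(ce[i]+[x0,y0]).round(1),np.round(r[0],1),np.round(r[1],1),round(r[2],1))
E
```

```text
top t0 355 [423.7 184.6] [ 527.7 -375.7] [34.1 73.8] 9.0
top now 379 [437.8 173.3] [ 551.1 -414.5] [36.1 75.7] 9.3
side t0 166 [332.9 145.9] [ 532.1 -375.6] [39.2 74.8] 8.8
side now 152 [331.2 137.9] [ 553.  -415.4] [34.9 75.6] 9.5
```

```bash
python3 - <<'E'
from refine import *
for n in('top','side'):
    c=env.read_camera(n); print(n,refine(c,.5535,-.4145,.187,.045,.075,.022,rng=.008))
tool((0.5535,-0.4145,0.15),101)
E
python3 steer.py '[[[-0.04,-0.01,0,-6,0.087],[-0.08,-0.02,0,-12,0.087],[-0.12,-0.025,0,-12,0.087],[-0.16,-0.03,0,-12,0.087],[-0.19,-0.03,0,-12,0.087],[-0.19,-0.03,0,-12,0.087],[-0.19,-0.03,0,-12,0.087]]]'; python3 steer.py '[[[0,0,0,0,0.087],[0,0,0,0,0.087]]]'; python3 -c "
from h import *
tool((0.5535,-0.4145,0.022),101)"
```

```text
top (499, array([ 0.5555, -0.4085]), np.float64(9.2))
side (511, array([ 0.5575, -0.4145]), np.float64(12.2))
pos [ 0.5873 -0.2141  0.2136] rot [-178.    -3.    89.4] d [-0.2037 -0.0298  0.054 ] turn -11.6 t 36.33 w 0.0868 F [ 0.2 -1.3 -0.3] q [-18.  23.  49.  88. -19.  80.  32.]
time_s: 36.92
tool_pos: [0.5494, -0.4087, 0.2042]
tool_rot: [-178.2, -3.3, 100.9]
force: [-9.4, -1.5, 1.1]
grip_width: 0.0869
grasp_force: 0.0
time_s: 37.08
tool_pos: [0.5498, -0.4071, 0.2044]
tool_rot: [-178.3, -3.4, 101.0]
force: [-9.6, -1.1, 0.5]
grip_width: 0.087
grasp_force: 0.0
pos [ 0.5498 -0.4071  0.2044] rot [-178.3   -3.4  101. ] d [-0.0187  0.0077  0.1815] turn -0.02 t 37.08 w 0.087 F [-9.6 -1.1  0.5] q [  4.  32.  47.  78. -23.  83.  61.]
```

There's a 9.6 N contact: the 190 mm gripper body is touching the sharps bin behind. Back off, then turn 90° and grip the strips carton along its 75 mm length, so the body lies parallel to the bin.

```bash
python3 steer.py '[[[0,-0.03,0,0,0.087],[0,-0.06,0,0,0.087],[0,-0.08,0,0,0.087],[0,-0.08,0,7,0.087],[0,-0.08,0,14,0.087],[0,-0.08,0,21,0.087],[0,-0.08,0,28,0.087],[0,-0.08,0,35,0.087]]]'; python3 steer.py '[[[0,0,0,7,0.087],[0,0,0,14,0.087],[0,0,0,21,0.087],[0,0,0,28,0.087],[0,0,0,35,0.087],[0,0,0,42,0.087],[0,0,0,49,0.087],[0,0,0,55,0.087]]]';python3 steer.py '[[[0,0,0,0,0.087],[0,0,0,0,0.087]]]'; python3 - <<'E'
from refine import *
a=env.read_camera('top'); g=cv2.imread('pics/top0.png'); d=cv2.absdiff(a['color'],g).max(2); print('bin diff',(d[0:130,400:560]>45).sum())
print(refine(a,.555,-.4125,.187,.045,.075,.022,rng=.008), unproj(a,[(425,115),(445,128),(475,122)],0).round(3).tolist())
tool((0.555,-0.4125,0.12),11)
E
```

```text
time_s: 37.75
tool_pos: [0.4767, -0.42, 0.207]
tool_rot: [-177.0, -2.0, 66.0]
force: [0.4, -0.4, -0.2]
grip_width: 0.0874
grasp_force: 0.0
time_s: 38.42
tool_pos: [0.4768, -0.42, 0.2067]
tool_rot: [-176.7, 1.4, 11.1]
force: [0.2, -0.1, 0.2]
grip_width: 0.0871
grasp_force: 0.0
time_s: 38.58
tool_pos: [0.4765, -0.4203, 0.2067]
tool_rot: [-176.7, 1.3, 11.6]
force: [0.6, -0.4, 0.2]
grip_width: 0.0869
grasp_force: 0.0
bin diff 1072
(454, array([ 0.557 , -0.4125]), np.float64(12.2)) [[0.71, -0.423, 0.0], [0.668, -0.466, 0.0], [0.673, -0.545, 0.0]]
pos [ 0.4763 -0.4205  0.2068] rot [-176.7    1.3   11.6] d [0.0807 0.0128 0.0843] turn 0.57 t 38.63 w 0.0871 F [-0.3 -0.2  0.1] q [ -6.  34.  67.  87. -31.  84. -16.]
```

```bash
python3 steer.py '[[[0.04,0.006,0,0.5,0.087],[0.08,0.013,0.03,0.5,0.087],[0.08,0.013,0.07,0.5,0.087],[0.08,0.013,0.1,0.5,0.087],[0.08,0.013,0.12,0.5,0.087],[0.08,0.013,0.13,0.5,0.087],[0.08,0.013,0.13,0.5,0.087]]]'; python3 steer.py '[[[0,0,0,0,0.087],[0,0,0,0,0.087]]]'; python3 - <<'E'
from h import *
tool((0.5555,-0.4135,0.023),11)
c=env.read_camera('side'); im=c['color'][110:220,300:420]; h=cv2.cvtColor(im,cv2.COLOR_BGR2HSV); m=cv2.inRange(h,(10,40,110),(30,150,255))
ys,xs=np.nonzero(m); P=unproj(c,np.c_[xs+300,ys+110].astype(float),.022)[:,:2]; r=cv2.minAreaRect((P*1000).astype(np.float32)); print(len(xs),r)
E
```

```text
time_s: 39.22
tool_pos: [0.5514, -0.4101, 0.0719]
tool_rot: [-176.5, 1.5, 10.9]
force: [0.4, 0.2, -0.4]
grip_width: 0.0871
grasp_force: 0.0
time_s: 39.38
tool_pos: [0.553, -0.4127, 0.0768]
tool_rot: [-176.8, 1.2, 10.8]
force: [0.4, -0.6, -0.2]
grip_width: 0.0875
grasp_force: 0.0
pos [ 0.553  -0.4127  0.0768] rot [-176.8    1.2   10.8] d [0.0035 0.0042 0.0535] turn -0.16 t 39.38 w 0.0875 F [ 0.4 -0.6 -0.2] q [ -3.  45.  59.  85. -40.  75. -18.]
229 ((510.7725524902344, -284.63037109375), (297.52325439453125, 439.58624267578125), 0.20146209001541138)
```

```bash
python3 steer.py '[[[0.003,0.004,0.015,0,0.087],[0.003,0.004,0.03,0,0.087],[0.003,0.004,0.036,0,0.087],[0.003,0.004,0.036,0,0.087],[0.003,0.004,0.036,0,0.087]]]'; python3 steer.py '[[[0,0,0.004,0,0.087],[0,0,0.008,0,0.087],[0,0,0.012,0,0.087],[0,0,0.016,0,0.087],[0,0,0.016,0,0.087],[0,0,0.016,0,0.087]]]'; python3 -c "
from h import *
tool((0.5555,-0.4135,0.023),11)"
```

```text
time_s: 39.85
tool_pos: [0.5542, -0.4126, 0.0373]
tool_rot: [-176.6, 1.4, 10.8]
force: [-0.8, 0.1, 0.4]
grip_width: 0.087
grasp_force: 0.0
time_s: 40.35
tool_pos: [0.554, -0.412, 0.0219]
tool_rot: [-176.7, 1.4, 10.8]
force: [0.6, -0.5, -0.0]
grip_width: 0.0872
grasp_force: 0.0
pos [ 0.554  -0.412   0.0219] rot [-176.7    1.4   10.8] d [ 0.0012  0.0017 -0.0013] turn -0.18 t 40.35 w 0.0872 F [ 0.6 -0.5 -0. ] q [ -2.  48.  56.  87. -42.  71. -17.]
```

```bash
python3 steer.py '[[[0,0,0,0,0.06],[0,0,0,0,0.06],[0,0,0,0,0.06],[0,0,0,0,0.06],[0,0,0,0,0.06],[0,0,0,0,0.06]]]' 20; python3 -c "
from h import *
tool((0.5555,-0.4135,0.023),11)";  python3 steer.py '[[[0,0,-0.03,0,0.06],[0,0,-0.07,0,0.06],[-0.02,0,-0.11,0,0.06],[-0.04,0,-0.15,0,0.06],[-0.06,0,-0.19,0,0.06],[-0.06,0,-0.2,0,0.06],[-0.06,0,-0.2,0,0.06]]]'; python3 -c "
from h import *
tool((0.578,-0.0135,0.225),-0.8)"
```

```text
time_s: 40.85
tool_pos: [0.5542, -0.4124, 0.0225]
tool_rot: [-176.7, 1.4, 10.8]
force: [0.4, -0.2, 1.0]
grip_width: 0.0751
grasp_force: 19.9
pos [ 0.5542 -0.4124  0.0225] rot [-176.7    1.4   10.8] d [ 0.001   0.0013 -0.0006] turn -0.18 t 40.85 w 0.0751 F [ 0.4 -0.2  1. ] q [ -2.  48.  57.  87. -42.  71. -17.]
time_s: 41.43
tool_pos: [0.5007, -0.4374, 0.2293]
tool_rot: [-177.1, 1.1, 10.6]
force: [0.5, -0.4, -0.5]
grip_width: 0.0751
grasp_force: 19.9
pos [ 0.5007 -0.4374  0.2293] rot [-177.1    1.1   10.6] d [ 0.1539 -0.4019  0.0219] turn 11.39 t 41.43 w 0.0751 F [ 0.5 -0.4 -0.5] q [ -3.  36.  65.  80. -32.  87. -18.]
```

```bash
python3 steer.py '[[[0.01,-0.03,0,6,0.06],[0.02,-0.06,0,11,0.06],[0.03,-0.09,0,11,0.06],[0.045,-0.12,0,11,0.06],[0.06,-0.15,0,11,0.06],[0.07,-0.18,0,11,0.06],[0.08,-0.21,0,11,0.06],[0.08,-0.21,0,11,0.06]]]'; python3 steer.py '[[[0,0,0,0,0.06],[0,0,0,0,0.06]]]'; python3 -c "
from h import *
tool((0.578,-0.0135,0.22),-0.8)"
```

```text
time_s: 42.1
tool_pos: [0.5445, -0.2035, 0.2322]
tool_rot: [-176.7, 2.0, 0.5]
force: [0.3, -0.1, -0.6]
grip_width: 0.075
grasp_force: 19.9
time_s: 42.27
tool_pos: [0.5413, -0.2128, 0.2329]
tool_rot: [-177.0, 2.0, -0.1]
force: [-0.5, -0.7, 0.6]
grip_width: 0.0754
grasp_force: 19.9
pos [ 0.5413 -0.2128  0.2329] rot [-1.77e+02  2.00e+00 -1.00e-01] d [ 0.0366 -0.1985  0.0219] turn 0.66 t 42.27 w 0.0754 F [-0.5 -0.7  0.6] q [-33.  23.  69.  93. -23.  82. -52.]
```

```bash
python3 steer.py '[[[0.01,-0.03,0,0.6,0.06],[0.02,-0.06,0,0.6,0.06],[0.03,-0.09,0,0.6,0.06],[0.036,-0.12,0,0.6,0.06],[0.036,-0.15,0,0.6,0.06],[0.036,-0.18,0,0.6,0.06],[0.036,-0.198,0,0.6,0.06],[0.036,-0.198,0,0.6,0.06]]]'; python3 steer.py '[[[0,0,0,0,0.06],[0,0,0,0,0.06],[0,0,0,0,0.06]]]'; python3 -c "
from h import *
tool((0.578,-0.0135,0.1644+.0225+.008),-0.8)"
```

```text
time_s: 42.93
tool_pos: [0.579, -0.0113, 0.2419]
tool_rot: [-177.0, 2.1, -0.5]
force: [0.7, 0.4, -1.0]
grip_width: 0.0753
grasp_force: 19.9
time_s: 43.18
tool_pos: [0.5783, -0.0181, 0.2425]
tool_rot: [-177.1, 2.0, -1.0]
force: [0.1, -0.2, -0.3]
grip_width: 0.0749
grasp_force: 19.9
pos [ 0.5783 -0.0181  0.2425] rot [-177.1    2.    -1. ] d [ 0.0013 -0.0022  0.0477] turn -0.21 t 43.18 w 0.0749 F [ 0.1 -0.2 -0.3] q [-54.  21.  69.  93. -22.  82. -73.]
```

```bash
python3 steer.py '[[[0,-0.002,0.015,0,0.06],[0,-0.002,0.03,0,0.06],[0,-0.002,0.04,0,0.06],[0,-0.002,0.046,0,0.06],[-0.001,-0.002,0.046,0,0.06],[-0.001,-0.002,0.046,0,0.06]]]'; python3 -c "
from h import *
tool((0.5765,-0.0135,0.1644+.0225),-0.8)"
```

```text
time_s: 43.68
tool_pos: [0.5758, -0.0116, 0.1968]
tool_rot: [-177.1, 2.0, -0.8]
force: [-1.0, 0.7, -0.1]
grip_width: 0.0752
grasp_force: 19.9
pos [ 0.5758 -0.0116  0.1968] rot [-177.1    2.    -0.8] d [0.0011 0.0024 0.0098] turn -0.04 t 43.68 w 0.0752 F [-1.   0.7 -0.1] q [-53.  23.  67.  97. -24.  77. -72.]
```

```bash
python3 steer.py '[[[0.001,0.002,0.003,0,0.06],[0.001,0.002,0.006,0,0.06],[0.001,0.002,0.008,0,0.06],[0.001,0.002,0.0095,0,0.06],[0.001,0.002,0.0095,0,0.06]]]'; python3 -c "
from h import *
tool((0.5765,-0.0135,0.1644+.0225),-0.8)"; python3 steer.py '[[[0,0,0,0,0.077],[0,0,0,0,0.08],[0,0,0,0,0.087],[0,0,0,0,0.087],[0,0,0,0,0.087]]]'; python3 steer.py '[[[0,0,-0.01,0,0.087],[0,0,-0.03,0,0.087],[0,0,-0.07,0,0.087],[0,0,-0.1,0,0.087],[0,0,-0.1,0,0.087]]]'; python3 -c "
from h import *
tool((0.5,-0.3,0.29))"
```

```text
time_s: 44.1
tool_pos: [0.5767, -0.0123, 0.1872]
tool_rot: [-177.0, 2.0, -0.8]
force: [-0.3, -0.3, 0.3]
grip_width: 0.0751
grasp_force: 19.9
pos [ 0.5767 -0.0123  0.1872] rot [-177.     2.    -0.8] d [-0.0002  0.0012  0.0002] turn 0.04 t 44.1 w 0.0751 F [-0.3 -0.3  0.3] q [-53.  23.  67.  98. -25.  76. -71.]
time_s: 44.52
tool_pos: [0.5766, -0.0123, 0.1871]
tool_rot: [-177.0, 2.0, -0.8]
force: [-0.3, -0.1, 0.0]
grip_width: 0.086
grasp_force: 0.0
time_s: 44.93
tool_pos: [0.583, -0.0193, 0.2938]
tool_rot: [-177.0, 1.4, -0.8]
force: [-0.2, 0.2, 0.2]
grip_width: 0.0871
grasp_force: 0.0
pos [ 0.583  -0.0193  0.2938] rot [-177.     1.4   -0.8] d [-0.0789  0.2818 -0.0089] turn 0 t 44.93 w 0.0871 F [-0.2  0.2  0.2] q [-53.  19.  68.  89. -20.  86. -75.]
```

Move away, then verify the whole stack, the cup, and the bystanders by code.

```bash
python3 steer.py '[[[0,0.04,0,0,0.087],[-0.02,0.08,0,0,0.087],[-0.04,0.12,0,0,0.087],[-0.06,0.16,0,0,0.087],[-0.08,0.2,0,0,0.087],[-0.08,0.24,0,0,0.087],[-0.08,0.28,0,0,0.087],[-0.08,0.28,0,0,0.087]]]' >/dev/null; python3 steer.py '[[[0,0.03,0,0,0.087],[0,0.06,0,0,0.087],[0,0.08,0,0,0.087],[0,0.08,0,0,0.087]]]'; python3 - <<'E'
from refine import *
g0=cv2.imread('pics/top0.png')
for n in('top','side'):
    c=env.read_camera(n); cv2.imwrite(f'pics/end_{n}.png',c['color'])
    print(n,'strips',refine(c,.5775,-.0135,-.014,.045,.075,.1864,rng=.012),'g1',refine(c,.5775,-.0135,-.014,.05,.07,.1644,rng=.006),'ne',refine(c,.5775,-.0135,-.014,.06,.105,.0944,rng=.006))
    if n=='top':
        d=cv2.absdiff(c['color'],g0).max(2); print('vial/tape diff',(d[258:282,244:264]>45).sum(),(d[240:272,298:326]>45).sum())
        g=cv2.cvtColor(c['color'],cv2.COLOR_BGR2GRAY)[230:310,125:178]; nn,l,s,ce=cv2.connectedComponentsWithStats((g<75).astype(np.uint8)); i=1+np.argmax(s[1:,4]); print('cup blob',s[i],unproj(c,[(125+s[i,0]+(s[i,2]-1)/2,230+s[i,1]+(s[i,3]-1)/2)],.0495).round(4))
    h=cv2.cvtColor(c['color'],cv2.COLOR_BGR2HSV); m=cv2.inRange(h,(10,40,110),(30,150,255)); p=proj(c,[(.5775,-.0135,.1864)])[0].astype(int); q=np.zeros_like(m); q[p[1]-45:p[1]+45,p[0]-55:p[0]+55]=1; ys,xs=np.nonzero(m*q); P=unproj(c,np.c_[xs,ys].astype(float),.1864)[:,:2]; print(len(xs),cv2.minAreaRect((P*1000).astype(np.float32)))
a=cv2.imread('pics/end_top.png'); 
E
```

```text
time_s: 45.93
tool_pos: [0.492, -0.3809, 0.271]
tool_rot: [-177.3, 2.1, -1.2]
force: [-0.5, -0.6, -0.2]
grip_width: 0.0869
grasp_force: 0.0
top strips (530, array([ 0.5795, -0.0135]), np.float64(-0.8)) g1 (501, array([ 0.5835, -0.0095]), np.float64(-0.8)) ne (357, array([ 0.5775, -0.0115]), np.float64(-0.8))
vial/tape diff 0 0
cup blob [  8  17  23  24 280] [[0.4463 0.2938 0.0495]]
553 ((578.0887451171875, -12.623703002929688), (74.55233001708984, 44.79871368408203), 88.82960510253906)
side strips (522, array([ 0.5795, -0.0115]), np.float64(0.7)) g1 (302, array([ 0.5835, -0.0135]), np.float64(-2.3)) ne (375, array([ 0.5775, -0.0095]), np.float64(-2.3))
305 ((622.8974609375, -76.08586120605469), (184.50631713867188, 167.02490234375), 77.95799255371094)
```

Everything checks out. The strips carton measures 74.6×44.8 mm at the expected stack height, centred to within 2 mm. The cup is upright in the tray, and the vial and tape roll are untouched. Handing in.

```bash
python3 -c "
from cell import env
print(env.sign_off())"
```

```text
the job is handed in; nothing more can be done
None
```

I handed the job in at about 46 s of robot time, with no verdict shown: all 6 lancets are in the shut box, the empty cup stands upright in the tray, and the needle carton, two gauze cartons and strips carton are stacked on the lid (visible ones measured within about 8 mm of centre). The gripper body touched the sharps bin once at about 10 N before I backed off; the vial and tape roll were not moved.

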